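# Check a half-round moulding in the check fixture, rack it and count it

## Task

Check the loose white half-round moulding: lift it off the blue mat, lay it flat in the nest of the aluminium check fixture, let go, and with it lying there push the green start button fully down and let it come back up. Then take the moulding out again, tip it up and stand it on its straight bar in the free front place of the rack, leaning back on the blue wire with its pocketed face towards the open front, and once it stands there count it with a full push of the blue button, let up again. Do not press green with the nest empty or blue before the part is racked, never press the red stop, and leave the finished moulding, knife, tape roll and bottle where they are.

Things in the scene. Friction and masses are not known exactly. Their poses are not given: they have to be found in the camera images.
- moulding: Loose white plastic half-round (D) frame, 26 mm thick, 140 g, lying on the 6 mm thick blue mat, pocketed face up. Bar 178 x 18 mm along y; half-ring arc, outer radius 89, 18 wide; one central spoke 12 mm wide along x from bar to crown. Origin: underside, middle of the spoke, at the centre of mass. Bar's outer face at x = -40 mm, crown at x = +58, ends at y = +-89. z out of the pocketed face
- moulding_spoke (a point): point on the moulding's face, on the spoke, 26 mm above the origin along z; same axes. Place to grip, fingers closing along y across the 12 mm spoke: each side of it is an open half-moon, here 58 mm from spoke to arc, and 62 mm long along x between bar (inner face x = -22) and crown (inner face x = +40)
- moulding_foot (a point): middle of the outer face of the moulding's straight bar (x = -40, z = 13 mm in its frame), the face it stands on in the rack; same axes as the moulding
- nest (a point): where the moulding's origin belongs in the check fixture: on top of its fixed aluminium plate, 25 mm above the bench. Axes as the lying moulding: x to the crown, y along the bar, z up. Six black blocks 12 mm high outline it, 4 mm clear of the moulding: two before the bar, one at each bar end, two outside the crown. A sensor bracket 43 mm above the bench stands at x = 62 to 86 mm
- rack: Fixed grey rack, two places one behind the other, each backed by a blue wire hoop. Origin on the bench below the front seat, x to the back, y along the hoops, z up. Floor and hoops lean back 22 degrees about y: a part standing against a hoop has its bar along y, its crown (x) up, leaning 22 degrees to +x, its face (z) to -x and up. Hoops 148 mm wide, 79 mm tall along their slope
- rack_seat (a point): Middle of the free front place on the rack's floor, 40 mm above the bench; axes as the rack's. The foot of the racked moulding belongs here, within 28 mm sideways. The floor (230 mm wide) falls to the back at 22 degrees; along it from here the 10 mm high front lip's inner face is at -23 mm, the front hoop's face at +18, the rear hoop's at +58
- start (a joint): green push button on the grey station, m pressed: 0 up, 0.006 fully down; spring 1.5 N at first to 5 N fully down
- start_top (a point): centre of the green button's top (30 mm wide), 63 mm above the bench when up; it is pressed straight down. The grey station is a fixed box 170 x 66 x 45 mm, long along the x axis of this point; the buttons stand in a row on top: green, blue 54 mm further along +x, red another 54 mm on
- count (a joint): blue push button in the middle of the same station, m pressed: 0 up, 0.006 fully down; spring 1.5 N to 5 N
- count_top (a point): centre of the blue button's top (30 mm wide), 63 mm above the bench when up
- stop (a joint): red stop button on the station, m pressed: 0 up, 0.005 down; not to be pressed
- stop_top (a point): centre of the red button's top (38 mm wide), 62 mm above the bench
- finished: finished moulding of the same kind standing loose in the rear place of the rack, behind the front hoop; bystander. Origin at the middle of the bar face it stands on, z up
- knife: trimming knife 145 x 20 x 16 mm lying on the bench, black handle, steel blade; loose bystander, origin under its middle
- tape: roll of tape lying flat, 100 mm across, 25 mm high; loose bystander, origin under its centre
- bottle: white bottle with red cap, 56 mm across, 120 mm tall, standing behind the work; loose bystander, origin under its base
Not all that is in view belongs to the job. Leave any orange or yellow look-alike of the moulding alone.

How it is judged:
By the outcome, as a careful person would: the job done as asked, in the order asked, and still so for the second after the job is handed in, with the robot touching nothing.
It also fails if it takes over 69 s, if anything falls off the work surface, if the arm or the gripper's body presses on something with over 40 N, if the wrist force passes 120 N, or if a joint passes its speed limit or range.

## Robot

A 6-joint arm with a two-finger parallel gripper is mounted at the origin on the work surface. World frame = base frame: x ahead of the robot, y to its left, z up, the work surface at z = 0. Lengths are in mm, angles in rad, forces in N, time in s.
With the tool pointing down it reaches from about 350 to 975 mm from the base axis. Payload 7.1 kg.
Tool frame: the origin (TCP) lies at the very end of the fingers, on their centre line; the grasp point (between the pads) lies 19 mm behind it; z points along the fingers, y is the line along which they close (so a half turn about z gives the same grasp; the last joint's range is limited). The gripper opens to 88 mm and grips with 3 to 60 N. Pads are 20 mm wide; open, the fingers measure 115 mm over their backs; the gripper's body (75 mm by 178 mm) begins 61 mm behind the grasp point.
Start: joints at [1.303, 0.423, 1.63, -0, 1.089, -0.019], TCP at [153.869, 605.747, 222.675] pointing down, gripper open.
Joint ranges: [-3, 3], [-0.9, 2.11], [0.09, 2.58], [-1.31, 4.45], [0.11, 2.69], [-2.54, 2.54]. Speed limits (rad/s): [2.39, 2.39, 3.01, 3.14, 3.14, 3.14].

## Interface

Orientations are given as a rotation vector (axis times angle).
In Python, from workcell import ctrl, optics gives the robot as it stands.
- The arm moves only by the shell command python3 -m jog 'ROWS'. ROWS is JSON, a list of rows, each a list of 7 numbers: the shift along the tool's x, y, z in units of 40 mm (1.0 is 40 mm), then the turn, a rotation vector about the tool's x, y, z in units of 6 degrees (1.0 is 6 degrees), then the opening, from 0 (shut) to 1 (fully open). A call has 1 to 20 rows; each row shifts and turns the commanded pose from where the row before left it, along the tool's axes as they then stand; what a row does not reach is not made up. A row lasts 1/10 s, in which the tool goes at most 50 mm and 8.59 degrees, less where a joint would pass 70% of its speed; a pose out of reach is approached as far as the arm can. A call is refused whole if a number of a shift passes 1 or a number of a turn 1, either way. A call with a gripper value outside its range is refused whole. The fingers move at their own pace and stop on an object; the grip force is fixed at half the most. Time passes only in rows, so rows that do not move let the fingers close. It gives the time, the measured TCP pose, the force, the opening and the grip force at its end, in the units of the state.
- ctrl.get_obs(): the state, without advancing time (a new reading comes with each control period).
- optics.get_image(name): name is "scene" or "top"; returns the picture (384x512x3 uint8, red, green, blue); there is no depth.
- optics.camera_model(name): a dict with "fov_y" (degrees; the focal length in pixels is half the picture's height over the tangent of half this angle, whatever the lens; pixels are square), "cx", "cy" (the principal point, pixels), "view" (4x4, takes a point from world to camera coordinates). Camera axes: x right, y up, looking along -z (the intrinsics and any distortion apply to the point x, -y, -z); pixel columns grow to the right and rows downward; lengths in mm; the calibration is good to about 2 mm. A picture is of the moment at which its call begins. camera_model takes no time and is no camera call.
- ctrl.close_job(): hands the job in; it is judged then, once.
Trained networks look in the newest picture that a camera, given by its name, has taken for a name from the list of things; names that differ only in an ending like _2 or _b are one class to them, and where a whole thing is asked for, a point or a joint stands for the part that bears it (a point fixed in the world has none). Each returns a list of dicts, best first, with "conf" (0 to 1); they miss things now and then, are a little off and sometimes report something else, mostly with a low value. They report only what shows in the picture. A call takes as long as a camera call. They do not tell look-alikes from the thing itself.
- optics.masks_of(target, camera): "pixels" (384x512 bool, what is visible of it) and "extent" ([centre column, centre row, width, height] in pixels, round what is visible of it).
The state is a dict: "t": time; "qpos": joint angles; "qvel": joint speeds; "joint_torque": joint torques, N m; "ee_pos": TCP position; "orientation": TCP orientation; "ft_force": force on the tool from outside, world axes, zero at the start; "moment": the same for the moment, N m; "width": finger opening in mm; "grasp_force": force on a finger pad.
Only numpy, scipy, OpenCV 4.12 (cv2) and the standard library are available. Lean on these libraries where they do the work, as an engineer would, in place of code of your own. Each camera call takes 0.05 s, during which the arm holds its last target. There are 200 camera calls.

## Working session

There is one attempt and no reset: what is moved stays moved. The work goes in short steps, Python scripts to look and compute and a shell command to move; the robot and the scene stay as the last step left them, time stands still between calls to the robot, and variables do not carry over. Pictures are saved under pics/ and viewed, at most 10 in all, crops included, and the job is handed in when it is done.

```bash
ls; mkdir -p pics
python3 - <<'E'
from workcell import ctrl, optics
import cv2,numpy as np
for n in ("scene","top"):
    im=optics.get_image(n); cv2.imwrite(f"pics/{n}0.png",cv2.resize(im[...,::-1],(800,600),interpolation=cv2.INTER_CUBIC))
    c=optics.camera_model(n); print(n,{k:(np.round(v,4).tolist() if k=='view' else v) for k,v in c.items()})
    for t in ("moulding","rack","start","count","stop","finished","nest","knife","tape","bottle","start_top","count_top"):
        try:
            for d in optics.masks_of(t,n)[:3]: print(t,round(d['conf'],2),np.round(d['extent'],1))
        except Exception as e: print(t,e)
print(ctrl.get_obs())
E
```

```text
pics
scene {'fov_y': 54.08971240875095, 'cx': 250.57935188469503, 'cy': 185.97236401863688, 'view': [[-0.4781, 0.8783, 0.0058, 251.1533], [-0.7098, -0.3903, 0.5864, 303.3228], [0.5172, 0.2762, 0.81, -1450.3483], [0.0, 0.0, 0.0, 1.0]]}
moulding 0.95 [107.8 224.1  47.7  52.7]
moulding 0.91 [169.6 157.1  53.2  32.4]
moulding 0.85 [319.7 177.9  40.8  41.6]
rack 0.87 [353.7 266.4  98.2  66. ]
start 0.57 [215.2 160.2   9.5   5.3]
count 0.54 [207.9 169.1  11.7   4.7]
stop 0.47 [198.6 181.9  12.1  13.1]
finished 0.59 [357.2 272.1  67.7  29.4]
nest 0.81 [244.9 208.4  87.9  69.5]
nest 0.27 [216.2 156.8   6.3   7.1]
knife 0.83 [298.6 231.4  18.9  40.2]
tape 0.97 [227.9 259.9  37.   37.5]
tape 0.73 [356.8 270.8  72.2  28. ]
bottle 0.62 [183.1 228.6  25.6  31.1]
bottle 0.58 [216.8 158.   12.7   5.6]
bottle 0.26 [168.9 156.2  49.9  34.5]
start_top 0.64 [215.1 156.6   6.6  10.8]
count_top 0.57 [208.6 172.    8.5   8. ]
top {'fov_y': 43.33842568158677, 'cx': 259.2536160045003, 'cy': 196.639741174752, 'view': [[0.0176, -0.9998, 0.0007, 0.5633], [0.9881, 0.0175, 0.153, -506.0725], [-0.153, -0.002, 0.9
[... 647 characters left out ...]
1.3]
{'t': 1.3, 'qpos': array([ 1.30300802e+00,  4.23118621e-01,  1.62988271e+00, -1.76221745e-05,
        1.08860608e+00, -1.89744064e-02]), 'qvel': array([-6.75311597e-04,  1.00836909e-03, -1.03994222e-03,  8.62083037e-05,
        1.13393848e-03,  1.02936969e-03]), 'joint_torque': array([-1.18476106e-03, -5.44594789e+01, -2.74037433e+01,  6.44403300e-02,
        1.69588061e-02, -3.70742600e-05]), 'ee_pos': array([153.87086396, 605.75323601, 222.67023051]), 'orientation': array([ 3.89814185e-01,  3.11730099e+00, -2.64467784e-05]), 'ft_force': array([-0.46419668, -0.20513491,  0.05433041]), 'moment': array([0.02514371, 0.03892938, 0.02246209]), 'grasp_force': 0.0, 'width': 87.63660804392188}
```

View pics/top0.png

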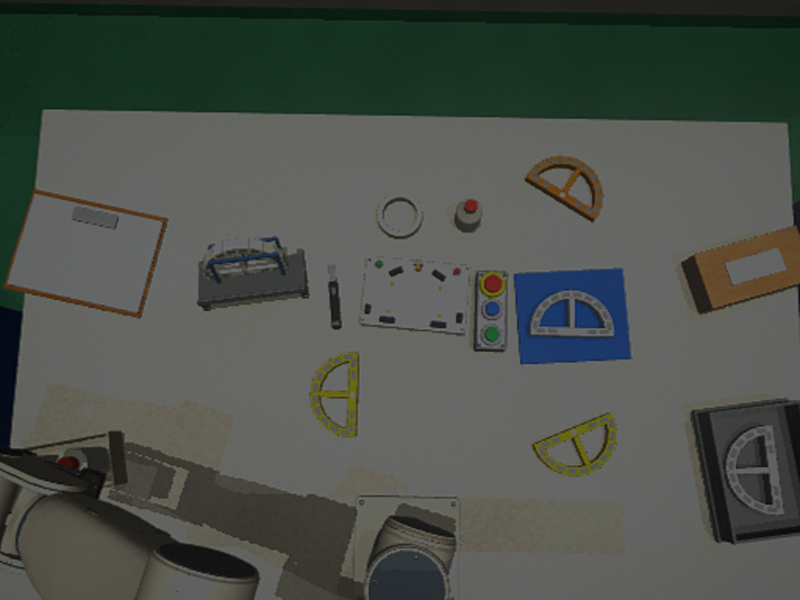

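View pics/scene0.png

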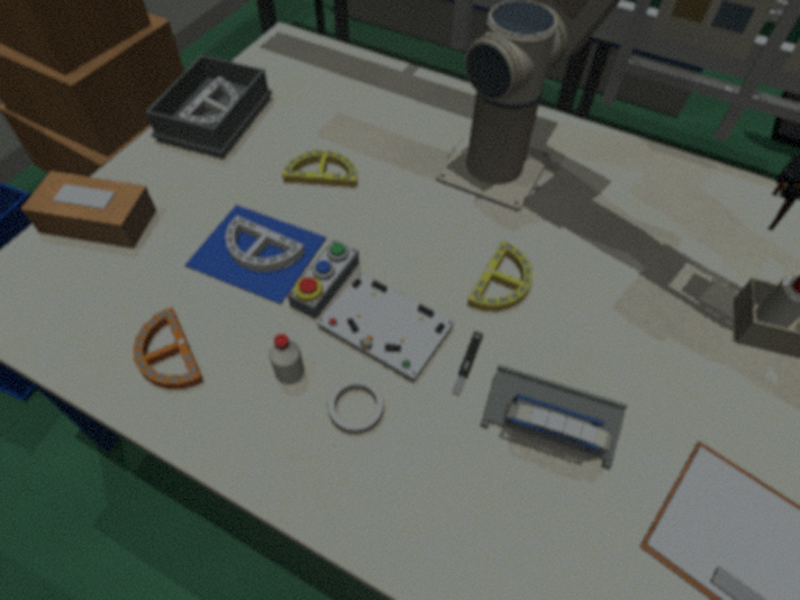

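The candidates for the moulding, in 800x600 top view, are:
- white D on the blue mat (571,315)
- white D in the grey tray (752,470)
- yellow D's (335,393) and (577,443)
- orange D (567,186)

Only the one on the mat fits the description. I'll confirm it and measure in rectified crops.

```bash
cat > h.py <<'E'
import numpy as np, cv2
from workcell import ctrl, optics
from scipy.spatial.transform import Rotation as R
from scipy.optimize import minimize, least_squares
def cam(n):
    c=optics.camera_model(n); return c, 192/np.tan(np.radians(c['fov_y']/2)), np.array(c['view'])
def proj(n,P):
    c,f,V=cam(n); p=np.atleast_2d(P)@V[:3,:3].T+V[:3,3]
    return np.c_[c['cx']+f*p[:,0]/-p[:,2], c['cy']-f*p[:,1]/-p[:,2]]
def ray(n,uv):
    c,f,V=cam(n); d=np.array([(uv[0]-c['cx'])/f,-(uv[1]-c['cy'])/f,-1])@V[:3,:3]
    return -V[:3,:3].T@V[:3,3], d/np.linalg.norm(d)
def onplane(n,uv,z):
    o,d=ray(n,uv); return o+d*(z-o[2])/d[2]
def tri(a,b):  # two pixel points (scene, top)
    (o1,d1),(o2,d2)=ray('scene',a),ray('top',b)
    s=np.linalg.lstsq(np.c_[d1,-d2],o2-o1,rcond=None)[0]; p,q=o1+d1*s[0],o2+d2*s[1]
    return (p+q)/2,np.linalg.norm(p-q)
def rect(im,n,x0,x1,y0,y1,z,s):  # top-down, rows -x, cols -y
    w,h=int((y1-y0)*s),int((x1-x0)*s)
    W=np.array([[x1,y1,z],[x1,y0,z],[x0,y0,z],[x0,y1,z]],float)
    H=cv2.getPerspectiveTransform(proj(n,W).astype(np.float32),np.float32([[0,0],[w,0],[w,h],[0,h]]))
    return cv2.warpPerspective(im,H,(w,h),flags=cv2.INTER_CUBIC)
a=np.linspace(-np.pi/2,np.pi/2,41)
# D outline: bar outer x=-40, arc centre x=-31 so that crown (r=89) is at 58
def dface(im,n,pose,z,S):
    x,y,th=pose; c,s=np.cos(th),np.sin(th)
    def T(p): p=np.array(p,float); return np.round((proj(n,np.c_[x+c*p[:,0]-s*p[:,1],y+s*p[:,0]+c*p[:,1],np.full(len(p),z)])+.5)*S*16).astype(np.int32)
    k=-31.
    out=np.r_[[[-40,-89]],np.c_[k+89*np.cos(a),89*np.sin(a)],[[-40,89]]]
    inn=np.c_[k+71*np.cos(a),71*np.sin(a)]; inn=inn[inn[:,0]>-22]
    up=inn[inn[:,1]>6]; dn=inn[inn[:,1]<-6]
    up=np.r_[[[-22,6],[39.7,6]],up]; dn=np.r_[dn,[[39.7,-6],[-22,-6]]]
    cv2.fillPoly(im,[T(out)],1.,shift=4)
    return [T(up),T(dn)]
def drender(n,pose,zb,S=4,h=26):
    m=np.zeros((384*S,512*S),np.float32); hs=None
    for z in np.linspace(zb,zb+h,4):
        b=np.zeros_like(m); 
        for q in dface(b,n,pose,z,S): cv2.fillPoly(b,[q],0.,shift=4)
        m=np.maximum(m,b)
    return cv2.resize(m,(512,384),interpolation=cv2.INTER_AREA)
E
cat > m1.py <<'E'
from h import *
I={n:optics.get_image(n) for n in('scene','top')}
np.savez('im0.npz',**I)
# moulding fit: whiteness relative to blue mat
box={'top':(335,175,402,230),'scene':(125,130,203,185)}
ob={}
for n,(u0,v0,u1,v1) in box.items():
    r=I[n].astype(float); w=np.clip(r[...,0]/(r[...,2]+1),0,1); ob[n]=w[v0:v1,u0:u1]
def cost(p):
    t=0
    for n,(u0,v0,u1,v1) in box.items():
        m=drender(n,p,6)[v0:v1,u0:u1]; 
        A=np.c_[m.ravel(),np.ones(m.size)]
        # restrict to near object
        k=cv2.dilate((m>0).astype(np.uint8),np.ones((5,5)))>0
        o=ob[n][k]; mm=m[k]; t+=1-np.corrcoef(o,mm)[0,1]
    return t
p0=onplane('top',(366,203),20); best=None
for th in (-.05,.1):
    r=minimize(cost,[p0[0],p0[1],th],method='Nelder-Mead',options=dict(initial_simplex=np.array([[p0[0],p0[1],th],[p0[0]+8,p0[1],th],[p0[0],p0[1]+8,th],[p0[0],p0[1],th+.1]]),xatol=.1,fatol=1e-5))
    print('moulding',r.x.round(3),r.fun)
# buttons by colour
hsv={n:cv2.cvtColor(I[n],cv2.COLOR_RGB2HSV) for n in I}
def cc(n,uv,lo,hi,rad=8):
    m=cv2.inRange(hsv[n],lo,hi); k=np.zeros_like(m); cv2.circle(k,uv,rad,255,-1); m&=k
    v,u=np.nonzero(m); return np.array([u.mean(),v.mean()]),len(u)
for nm,a_,b_,lo,hi in (('green',(216,159),(314,214),(45,80,30),(85,255,255)),('blue',(207,171),(315,198),(100,90,30),(125,255,255)),('red',(197,184),(315,182),(0,150,30),(8,255,255))):
    s,ns=cc('scene',a_,lo,hi); t,nt=cc('top',b_,lo,hi); p,e=tri(s,t)
    print(nm,s.round(1),ns,t.round(1),nt,'tri',p.round(1),round(e,1),'top63',onplane('top',t,61).round(1),'scene63',onplane('scene',s,61).round(1))
g=lambda im:cv2.convertScaleAbs(im[...,::-1],alpha=1.5)
A=rect(I['top'],'top',480,680,-460,60,37,1.5); B=rect(I['scene'],'scene',480,680,-460,60,37,1.5)
print(p0, A.shape); cv2.imwrite('pics/fix.png',np.vstack([g(A),g(B)])[:600])
A=rect(I['top'],'top',520,720,220,480,40,1.5); B=rect(I['scene'],'scene',520,720,220,480,40,1.5)
c1=I['top'][145:210,115:210]; c2=I['scene'][225:305,300:410]
z=lambda c:cv2.resize(g(c),(390,300),interpolation=cv2.INTER_CUBIC)
cv2.imwrite('pics/rack.png',np.vstack([np.hstack([g(A),g(B)]),np.hstack([z(c1),z(c2)])]))
E
python3 m1.py
```

```text
moulding [ 4.93805e+02 -3.46341e+02 -8.00000e-03] 0.06444018153476905Traceback (most recent call last):
  File "m1.py", line 20, in <module>
    r=minimize(cost,[p0[0],p0[1],th],method='Nelder-Mead',options=dict(initial_simplex=np.array([[p0[0],p0[1],th],[p0[0]+8,p0[1],th],[p0[0],p0[1]+8,th],[p0[0],p0[1],th+.1]]),xatol=.1,fatol=1e-5))
    res = _minimize_neldermead(fun, x0, args, callback, bounds=bounds,
                               **options)
    fxr = func(xr)
    fx = function(np.copy(x), *(wrapper_args + args))
  File "m1.py", line 12, in cost
    m=drender(n,p,6)[v0:v1,u0:u1];
      ~~~~~~~^^^^^^^
  File "h.py", line 40, in drender
    for q in dface(b,n,pose,z,S): cv2.fillPoly(b,[q],0.,shift=4)
             ~~~~~^^^^^^^^^^^^^^
  File "h.py", line 34, in dface
    cv2.fillPoly(im,[T(out)],1.,shift=4)
                     ~^^^^^
  File "h.py", line 28, in T
    def T(p): p=np.array(p,float); return np.round((proj(n,np.c_[x+c*p[:,0]-s*p[:,1],y+s*p[:,0]+c*p[:,1],np.full(len(p),z)])+.5)*S*16).astype(np.int32)
                                                    ~~~~^^^^^^^^^^^^^^^^^^^^^^^^^^^^^^^^^^^^^^^^^^^^^^^^^^^^^^^^^^^^^^^^^^^^
  File "h.py", line 8, in proj
    c,f,V=cam(n); p=np.atleast_2d(P)@V[:3,:3].T+V[:3,3]
          ~~~^^^
  File "h.py", line 6, in cam
    c=optics.camera_model(n); return c, 192/np.tan(np.radians(c['fov_y']/2)), np.array(c['view'])
ValueError: time passes only in moves, steps and waits
```

```bash
sed -i 's/^def cam(n):/import functools\n@functools.cache\ndef cam(n):/' h.py; sed -i 's/for th in (-.05,.1):/for th in (.1,):/' m1.py; python3 m1.py
```

```text
moulding [ 4.93862e+02 -3.46703e+02 -5.00000e-03] 0.06520576269122091
green [215.6 158.8] 47 [314.3 213.4] 61 tri [ 449.6 -171.    62.7] 1.3 top63 [ 450.1 -171.8   61. ] scene63 [ 448.2 -171.3   61. ]
blue [206.3 170.3] 51 [314.8 197. ] 64 tri [ 503.7 -172.2   62.7] 1.9 top63 [ 504.4 -173.3   61. ] scene63 [ 502.4 -172.1   61. ]
red [196.8 182. ] 65 [315.4 180.7] 80 tri [ 557.8 -173.2   63.7] 3.7 top63 [ 559.3 -175.2   61. ] scene63 [ 555.6 -172.8   61. ]
[ 493.58525803 -350.65390447   20.        ] (300, 780, 3)
```

View pics/fix.png

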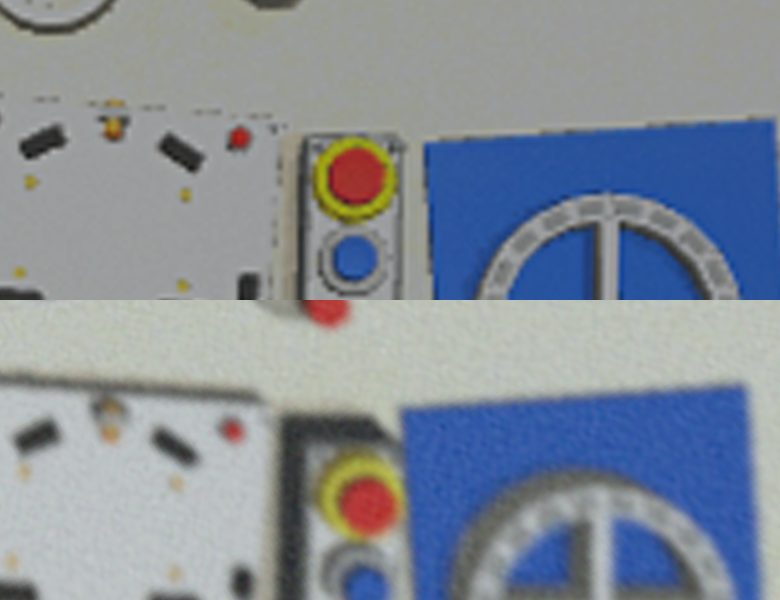

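View pics/rack.png

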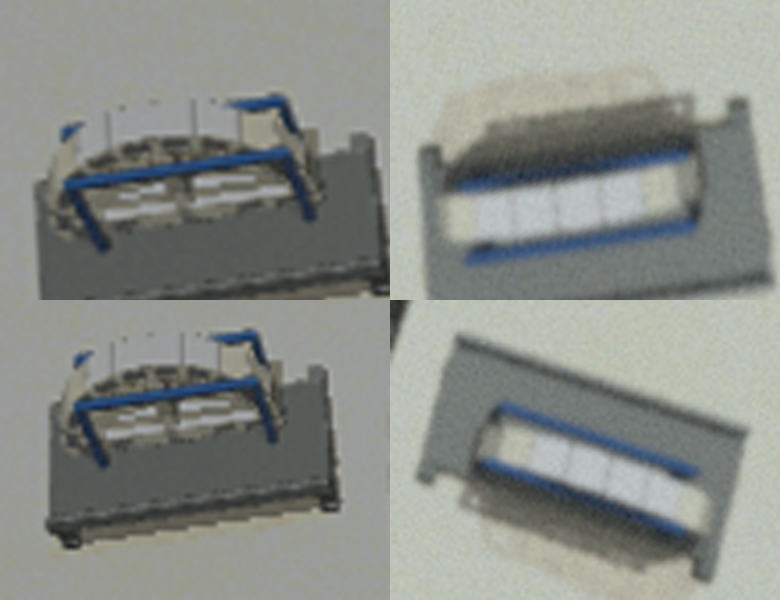

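The crop confirms that the white D lies on the blue mat (crop about (605,250)). The nest's black blocks are at (42,142), (180,152) and so on, and the rack's front hoop is open with the finished part behind it. Next I fit the nest and rack poses.

```bash
cat > m2.py <<'E'
from h import *
I=np.load('im0.npz')
# nest: dark blobs in rectified top/scene at z=36
def blobs(n):
    s=4; x0,x1,y0,y1=430,660,-140,110
    A=cv2.cvtColor(rect(I[n],n,x0,x1,y0,y1,36,s),cv2.COLOR_RGB2GRAY)
    m=(A<0.45*np.median(A)).astype(np.uint8)
    k,_,st,c=cv2.connectedComponentsWithStats(m)
    return [(x1-c[i][1]/s,y1-c[i][0]/s,st[i][4]/s/s,st[i][2]/s,st[i][3]/s) for i in range(1,k) if 100<st[i][4]/s/s<700]
for n in('top','scene'):
    print(n); 
    for b in blobs(n): print(np.round(b,1))
# rack front hoop
e1=np.array([np.cos(.384),0,-np.sin(.384)]); e3=np.array([np.sin(.384),0,np.cos(.384)])
def W(p,P):
    c,s=np.cos(p[2]),np.sin(p[2]); return np.array(P)@np.array([[c,s,0],[-s,c,0],[0,0,1]])+[p[0],p[1],0]
def pts(a_,b_,y): return np.array([0,y,40])+a_*e1+b_*e3
def ren(n,p,wire=6):
    S=4; m=np.zeros((384*S,512*S),np.float32); r=wire/2; w=74-r; h=79-r
    L=[[pts(18+r,h,-w),pts(18+r,h,w)]]
    if n=='scene': L.append([pts(58+r,h,-w),pts(58+r,h,w)])
    else: L+= [[pts(18+r,0,-w),pts(18+r,h,-w)],[pts(18+r,0,w),pts(18+r,h,w)]]
    for l in L:
        q=np.round((proj(n,W(p,l))+.5)*S*16).astype(int); cv2.line(m,tuple(map(int,q[0])),tuple(map(int,q[1])),1.,8,cv2.LINE_AA,4)
    return cv2.resize(m,(512,384),interpolation=cv2.INTER_AREA)
bl={}
for n in('top','scene'):
    r=I[n].astype(float); bl[n]=np.clip((r[...,2]-r[...,0])/(r.sum(2)+20),0,.4)
def cost(p,ns=('top','scene')):
    t=0
    for n in ns:
        m=cv2.GaussianBlur(ren(n,p),(0,0),1.0); o=cv2.GaussianBlur(bl[n],(0,0),.7)
        k=cv2.dilate((m>.02).astype(np.uint8),np.ones((5,5)))>0; t+=1-np.corrcoef(m[k],o[k])[0,1]
    return t
for ns in(('top','scene'),('top',),('scene',)):
  b=None
  for th in(.05,.15):
    for x in(560,590,615):
      x0=np.array([x,341,th]); r=minimize(cost,x0,args=(ns,),method='Nelder-Mead',options=dict(initial_simplex=x0+np.array([[0,0,0],[10,0,0],[0,8,0],[0,0,.06]]),xatol=.1,fatol=1e-4))
      if b is None or r.fun<b.fun: b=r
  print('rack',ns,b.x.round(3),round(b.fun,3))
E
python3 m2.py
```

```text
top
[585.   32.2 319.6  28.8  20.2]
[578.1 -60.2 312.   27.   23.2]
[ 481.1 -139.   198.     3.5  134. ]
[502.3  91.4 178.9  11.2  20.5]
[ 486.6 -104.8  211.8   12.    20.8]
[480.1  49.  342.   31.8  13.8]
[471.3 -60.3 354.1  33.8  13.8]
scene
[588.5  35.1 252.6  24.8  17.5]
[581.6 -56.2 226.2  24.8  19.8]
[505.8  94.1 137.1   9.2  18. ]
[ 490.5 -101.9  146.8   10.5   17.2]
[483.4  52.4 307.1  30.2  13.2]
[475.  -57.5 289.6  30.5  12.2]
rack ('top', 'scene') [5.90369e+02 3.49402e+02 1.51000e-01] 1.367
rack ('top',) [5.79591e+02 3.51839e+02 1.62000e-01] 0.758
rack ('scene',) [5.91231e+02 3.46792e+02 1.55000e-01] 0.386
```

```bash
cat > m3.py <<'E'
from h import *
I=np.load('im0.npz')
p,e=tri((386.6,271.1),(134.5,168.2)); q,e2=tri((331,253.8),(177.8,163)); print('hoop top ends',p.round(1),e.round(1),q.round(1),e2.round(1),np.linalg.norm(p-q))
exec(open('m2.py').read().split('# rack front hoop')[1].split('bl={}')[0])
g=lambda im:cv2.convertScaleAbs(im[...,::-1],alpha=1.6)
def crop(n,u0,v0,w,h,pose,s):
    c=cv2.resize(g(I[n][v0:v0+h,u0:u0+w]),None,fx=s,fy=s,interpolation=cv2.INTER_CUBIC)
    for L in ([pts(18,0,-74),pts(18,79,-74),pts(18,79,74),pts(18,0,74)],[pts(-23,10,-115),pts(-23,10,115)],[pts(58,79,-74),pts(58,79,74)]):
        t=((proj(n,W(pose,L))-[u0-.5,v0-.5])*s).astype(np.int32); cv2.polylines(c,[t],False,(0,0,255),1)
    return c
import sys
pose=[float(v) for v in sys.argv[1:4]]
cv2.imwrite('pics/'+sys.argv[4],np.hstack([crop('top',115,145,95,75,pose,4),crop('scene',300,225,105,75,pose,4)]))
E
python3 m3.py 588 346 .15 rk1.png
```

```text
hoop top ends [582.3 418.6  99.7] 6.9 [602.7 278.5  95.7] 4.5 141.6295825217826
```

View pics/rk1.png

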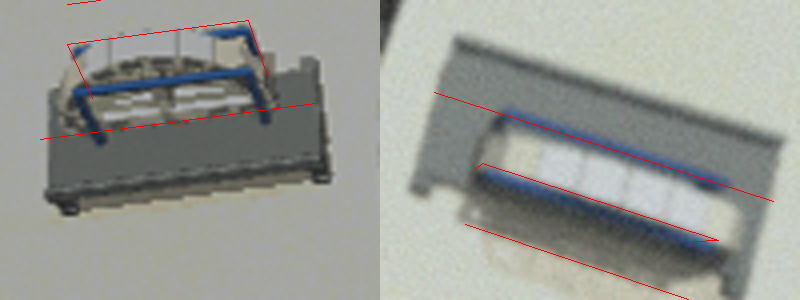

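```bash
sed -i 's/for x in(560,590,615)/for x in(538,550)/; s/for th in(.05,.15)/for th in(.13,.16)/' m2.py; python3 m2.py | grep rack; python3 m3.py 545 341.5 .145 rk2.png
```

```text
rack ('top', 'scene') [5.46497e+02 3.41671e+02 1.45000e-01] 0.106
rack ('top',) [5.46887e+02 3.42093e+02 1.40000e-01] 0.058
rack ('scene',) [5.45931e+02 3.42252e+02 1.45000e-01] 0.042
hoop top ends [582.3 418.6  99.7] 6.9 [602.7 278.5  95.7] 4.5 141.6295825217826
```

View pics/rk2.png

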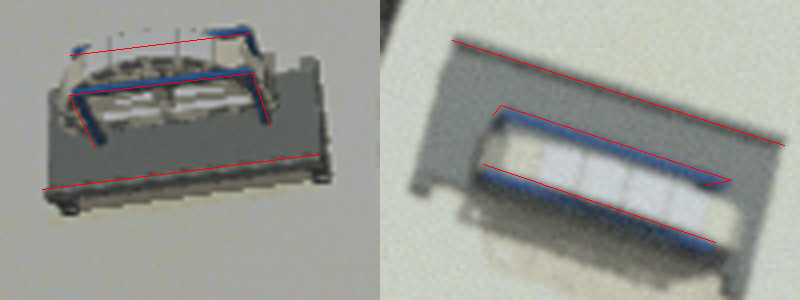

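The rack fit is good: its overlay sits on the lip and both hoops. The poses I'll use are:
- **Rack:** (546.5, 341.8), yaw 0.144
- **Nest:** (527, -7.9), yaw -0.078. Front, end and crown blocks agree within 1 mm.
- **Moulding:** (494, -346.5), yaw -0.006

Next is the move planner.

```bash
cat > p.py <<'E'
# prints row (shift/40mm, turn/6deg) to reach a target in n equal rows from current (or given) tool pose
from h import *
def Rm(th): return R.from_euler('z',th).as_matrix()
FL=np.diag([1.,-1,-1])
def down(th): return Rm(th)@FL
def tilt(M,deg): return M@R.from_euler('y',deg,degrees=True).as_matrix()   # about tool y
def rackR(yaw=.144,lean=22):
    a=np.radians(lean); return Rm(yaw)@np.array([[np.sin(a),0,-np.cos(a)],[0,1,0],[np.cos(a),0,np.sin(a)]])@FL
def log():
    o=ctrl.get_obs(); open('log.txt','a').write(repr([*o['qpos'],*o['ee_pos'],*o['orientation']])+'\n'); return o
def cur():
    o=log(); return np.array(o['ee_pos']),R.from_rotvec(o['orientation']).as_matrix()
def plan(p0,R0,p1,R1,n=None,hint=None):
    rel=R.from_matrix(R0.T@R1).as_rotvec(); d=R0.T@(np.array(p1)-p0)
    if hint is not None and np.dot(rel,hint)<0: k=np.linalg.norm(rel); rel=rel*(1-2*np.pi/k)
    if n is None: n=int(np.ceil(max(np.abs(d).max()/39,np.abs(rel).max()/np.radians(5.9),1)))
    while 1:
        A=sum(R.from_rotvec(rel*k/n).as_matrix() for k in range(n)); s=np.linalg.solve(A,d)/40; w=np.degrees(rel)/n/6
        if max(abs(s).max(),abs(w).max())<=1 and np.linalg.norm(w)*6<8.5 and np.linalg.norm(s)*40<49: break
        n+=1
    print(n,'x',[*np.round(s,3).tolist(),*np.round(w,3).tolist()]); return np.array(p1),R1
E
python3 - <<'E'
from p import *
p,M=cur()
p,M=plan(p,M,[520,130,223],down(.75),hint=[0,0,1])
p,M=plan(p,M,[494,-346.5,110],down(-.006),hint=[0,0,1])
E
```

```text
21 x [-0.818, 0.302, -0.0, -0.0, 0.0, 0.974]
11 x [-0.494, 0.995, 0.257, 0.0, 0.0, 0.656]
```

```bash
python3 -m jog '[[-0.818,0.302,0,0,0,0.974,0.45],[-0.818,0.302,0,0,0,0.974,0.45],[-0.818,0.302,0,0,0,0.974,0.45],[-0.818,0.302,0,0,0,0.974,0.45],[-0.818,0.302,0,0,0,0.974,0.45],[-0.818,0.302,0,0,0,0.974,0.45],[-0.818,0.302,0,0,0,0.974,0.45],[-0.818,0.302,0,0,0,0.974,0.45],[-0.818,0.302,0,0,0,0.974,0.45],[-0.818,0.302,0,0,0,0.974,0.45],[-0.818,0.302,0,0,0,0.974,0.45],[-0.818,0.302,0,0,0,0.974,0.45],[-0.818,0.302,0,0,0,0.974,0.45],[-0.818,0.302,0,0,0,0.974,0.45],[-0.818,0.302,0,0,0,0.974,0.45],[-0.818,0.302,0,0,0,0.974,0.45],[-0.818,0.302,0,0,0,0.974,0.45],[-0.818,0.302,0,0,0,0.974,0.45],[-0.818,0.302,0,0,0,0.974,0.45],[-0.818,0.302,0,0,0,0.974,0.45]]'
python3 - <<'E'
from p import *
p,M=cur(); print(ctrl.get_obs()['qpos'].round(3))
plan(p,M,[494,-346.5,110],down(-.006),hint=[0,0,1])
E
```

```text
t: 3.5
ee_pos: [532.5, 160.9, 222.7]
orientation: [2.863, 1.293, 0.001]
ft_force: [0.1, -0.9, 0.2]
width: 39.5
grasp_force: 0.0
[ 0.272  0.323  1.784 -0.     1.035  0.995]
12 x [-0.555, 0.942, 0.235, 0.0, -0.0, 0.68]
```

```bash
python3 -m jog '[[-0.555,0.942,0.235,0,0,0.68,0.45],[-0.555,0.942,0.235,0,0,0.68,0.45],[-0.555,0.942,0.235,0,0,0.68,0.45],[-0.555,0.942,0.235,0,0,0.68,0.45],[-0.555,0.942,0.235,0,0,0.68,0.45],[-0.555,0.942,0.235,0,0,0.68,0.45],[-0.555,0.942,0.235,0,0,0.68,0.45],[-0.555,0.942,0.235,0,0,0.68,0.45],[-0.555,0.942,0.235,0,0,0.68,0.45],[-0.555,0.942,0.235,0,0,0.68,0.45],[-0.555,0.942,0.235,0,0,0.68,0.45],[-0.555,0.942,0.235,0,0,0.68,0.45],[0,0,0,0,0,0,0.45]]'
python3 - <<'E'
from p import *
p,M=cur(); print(ctrl.get_obs()['qpos'].round(3))
plan(p,M,[494,-346.5,11],down(-.006))
E
```

```text
t: 4.8
ee_pos: [493.6, -349.2, 108.7]
orientation: [-3.141, 0.013, 0.002]
ft_force: [0.7, 0.1, 0.3]
width: 39.5
grasp_force: 0.0
[-6.350e-01  5.410e-01  1.746e+00 -1.000e-03  8.560e-01  9.450e-01]
3 x [0.004, -0.022, 0.814, -0.0, 0.005, -0.007]
```

```bash
python3 -m jog '[[0.004,-0.022,0.814,0,0.005,-0.007,0.45],[0.004,-0.022,0.814,0,0.005,-0.007,0.45],[0.004,-0.022,0.5,0,0.005,-0.007,0.45],[0,0,0.314,0,0,0,0.45],[0,0,0,0,0,0,0.45],[0,0,0,0,0,0,0],[0,0,0,0,0,0,0],[0,0,0,0,0,0,0],[0,0,0,0,0,0,0],[0,0,0,0,0,0,0],[0,0,0,0,0,0,0]]'
python3 - <<'E'
from p import *
p,M=cur()
p,M=plan(p,M,[494,-346.5,140],down(-.006))
plan(p,M,[527,-7.9,110],down(-.078))
E
```

```text
t: 5.9
ee_pos: [497.4, -343.4, 13.3]
orientation: [3.14, 0.001, 0.005]
ft_force: [-0.9, -0.1, 7.0]
width: 11.7
grasp_force: 30.0
4 x [-0.02, 0.02, -0.792, 0.003, -0.007, 0.016]
9 x [0.056, -0.944, 0.083, 0.0, 0.0, 0.076]
```

```bash
python3 -m jog '[[0,0,-0.4,0,0,0,0],[0,0,-0.8,0,0,0,0],[0,0,-0.8,0,0,0,0],[0,0,-0.8,0,0,0,0],[0,0,-0.4,0,0,0,0],[0,0,0,0,0,0,0]]'
python3 - <<'E'
from p import *
p,M=cur(); print(ctrl.get_obs()['qpos'].round(3),p)
for n in('top','scene'):
  im=optics.get_image(n); u,v=map(int,proj(n,[495,-345,130])[0])
  cv2.imwrite(f'pics/l_{n}.png',cv2.convertScaleAbs(cv2.resize(im[max(0,v-50):v+50,max(0,u-65):u+65,::-1],None,fx=3,fy=3,interpolation=cv2.INTER_CUBIC),alpha=1.5))
cv2.imwrite('pics/l.png',np.hstack([cv2.imread('pics/l_top.png'),cv2.imread('pics/l_scene.png')]))
plan(p,M,[527,-7.9,110],down(-.078))
E
```

```text
t: 6.5
ee_pos: [497.9, -343.7, 143.6]
orientation: [3.139, 0.001, 0.009]
ft_force: [0.8, 0.7, -1.7]
width: 12.0
grasp_force: 30.0
[-6.240e-01  4.890e-01  1.734e+00  1.000e-03  9.110e-01  9.450e-01] [ 497.87134557 -343.71312214  143.64285442]
9 x [0.048, -0.935, 0.092, 0.003, -0.006, 0.083]
```

View pics/l.png

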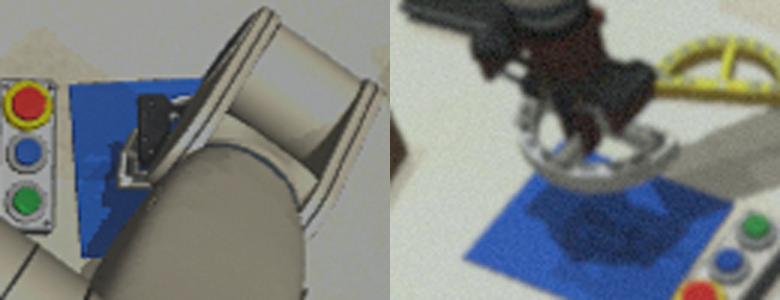

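```bash
python3 -m jog '[[0,0,0,0,0,0,0],[0.05,-0.5,0,0,0,0.08,0],[0.05,-0.935,0,0,0,0.08,0],[0.05,-0.935,0,0,0,0.08,0],[0.05,-0.935,0,0,0,0.08,0],[0.05,-0.935,0,0,0,0.08,0],[0.05,-0.935,0.1,0,0,0.08,0],[0.05,-0.935,0.2,0,0,0.08,0],[0.05,-0.935,0.2,0,0,0.08,0],[0.05,-0.935,0.2,0,0,0.08,0],[0,-0.45,0.1,0,0,0,0],[0,0,0,0,0,0,0],[0,0,0,0,0,0,0],[0,0,0,0,0,0,0]]'
cat > mfit.py <<'E'
from p import *
import sys
p,M=cur(); print('q',ctrl.get_obs()['qpos'].round(3),'p',p.round(1),'rv',ctrl.get_obs()['orientation'].round(3))
th0=np.arctan2(M[1,0],M[0,0]); zb=p[2]-7.3 if len(sys.argv)<2 else float(sys.argv[1]); xy=p[:2]-3.5*M[:2,0]
im=optics.get_image('scene'); np.save('last.npy',im)
o=im.astype(float).sum(2)
def cost(q):
    m=drender('scene',q,zb); k=cv2.dilate((m>0).astype(np.uint8),np.ones((5,5)))>0
    return 1-np.corrcoef(cv2.GaussianBlur(m,(0,0),.6)[k],o[k])[0,1]
x0=np.r_[xy,th0]; r=minimize(cost,x0,method='Nelder-Mead',options=dict(initial_simplex=x0+np.array([[0,0,0],[5,0,0],[0,5,0],[0,0,.06]]),xatol=.1,fatol=1e-4))
print('expect',x0.round(3),'fit',r.x.round(3),round(cost(x0),3),round(r.fun,3))
c=im[...,::-1].copy(); m=drender('scene',x0,zb); m2=drender('scene',r.x,zb)
u,v=map(int,proj('scene',[*xy,zb])[0])
def z(mm):
    d=cv2.resize(c[v-50:v+50,u-65:u+65],None,fx=3,fy=3,interpolation=cv2.INTER_CUBIC); d=cv2.convertScaleAbs(d,alpha=1.4)
    e=cv2.resize(mm[v-50:v+50,u-65:u+65],None,fx=3,fy=3); cs,_=cv2.findContours((e>.5).astype(np.uint8),cv2.RETR_LIST,cv2.CHAIN_APPROX_NONE); cv2.drawContours(d,cs,-1,(0,0,255),1); return d
cv2.imwrite('pics/mf.png',np.hstack([z(m),z(m2)]))
E
python3 mfit.py
```

```text
t: 8.0
ee_pos: [526.8, -7.3, 107.9]
orientation: [3.139, -0.119, 0.001]
ft_force: [0.2, 0.6, -1.1]
width: 11.6
grasp_force: 30.0
q [-0.036  0.449  1.922 -0.     0.769  1.61 ] p [526.8  -7.3 107.9] rv [ 3.139e+00 -1.190e-01  1.000e-03]
expect [ 5.23294e+02 -7.06400e+00 -7.60000e-02] fit [ 5.18873e+02 -4.80550e+01  1.92000e-01] 1.139 0.901
```

View pics/mf.png

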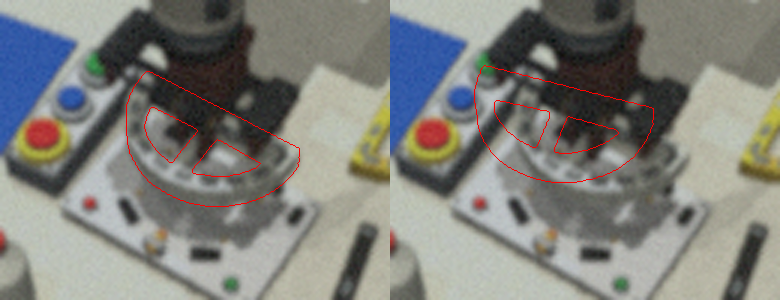

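```bash
cat > mfit2.py <<'E'
from p import *
k_=-31.
OUT=np.r_[[[-40,-89]],np.c_[k_+89*np.cos(a),89*np.sin(a)],[[-40,89]]]
inn=np.c_[k_+71*np.cos(a),71*np.sin(a)]; inn=inn[inn[:,0]>-22]
UP=np.r_[[[-22,6],[39.7,6]],inn[inn[:,1]>6]]; DN=np.r_[inn[inn[:,1]<-6],[[39.7,-6],[-22,-6]]]
def ren3(n,O,Rm_,S=4):
    m=np.zeros((384*S,512*S),np.float32)
    for z in np.linspace(0,26,5):
        T=lambda P:np.round((proj(n,np.c_[P,np.full(len(P),z)]@Rm_.T+O)+.5)*S*16).astype(np.int32)
        b=np.zeros_like(m); cv2.fillPoly(b,[T(OUT)],1.,shift=4)
        for h in(UP,DN): cv2.fillPoly(b,[T(h)],0.,shift=4)
        m=np.maximum(m,b)
    return cv2.resize(m,(512,384),interpolation=cv2.INTER_AREA)
if __name__=='__main__':
    p,M=cur(); Rm0=M@FL; O0=p+7.3*M[:,2]-3.5*M[:,0]
    im=optics.get_image('scene'); c=proj('scene',O0)[0]
    ds=[d for d in optics.masks_of('moulding','scene') if np.hypot(*(d['extent'][:2]-c))<25]
    print([(round(d['conf'],2),np.round(d['extent'],1),d['pixels'].sum()) for d in ds],c)
    mk=ds[0]['pixels'].astype(float); g=im.max(2)
    m0=ren3('scene',O0,Rm0); print('render extent',[ (v.min()+v.max())/2 for v in np.nonzero(m0>.5)][::-1],[np.ptp(v)+1 for v in np.nonzero(m0>.5)][::-1])
    vis=(g>0.5*np.median(g[mk>0]))
    def pose(q): return O0+Rm0@np.array([q[0],q[1],0]), Rm0@R.from_euler('zyx',[q[2],q[3],q[4]]).as_matrix()
    def cost(q):
        m=ren3('scene',*pose(q)); i=np.minimum(m,mk).sum(); u=(np.maximum(m,mk)*vis).sum(); return 1-i/u+1e-1*(q[2]**2+q[3]**2+q[4]**2)
    for free in ((0,1),(0,1,2),(0,1,2,3,4)):
        f=lambda x:cost(np.array([x[list(free).index(i)] if i in free else 0. for i in range(5)]))
        st=np.array([6,6,.08,.15,.1])[list(free)]
        r=minimize(f,np.zeros(len(free)),method='Nelder-Mead',options=dict(initial_simplex=np.vstack([np.zeros(len(free)),np.diag(st)])))
        print(free,r.x.round(3),round(f(np.zeros(len(free))),3),round(r.fun,3))
E
python3 mfit2.py
```

```text
[(0.7, array([253.9, 188.4,  54.4,  39.4]), np.int64(778))] [248.90913516 188.12639122]
render extent [np.float64(253.5), np.float64(184.0)] [np.int64(58), np.int64(45)]
(0, 1) [-3.067 -1.617] 0.283 0.221
(0, 1, 2) [-3.605 -2.609 -0.019] 0.283 0.216
(0, 1, 2, 3, 4) [-4.487 -2.176 -0.042  0.054  0.028] 0.283 0.214
```

```bash
sed -n 1,15p m1.py | sed "s/^I=.*/I=np.load('im0.npz')/; /np.savez/d; s/def cost(p):/def cost(p,ns):/; s/for n,(u0,v0,u1,v1) in box.items():\$/for n in ns if 0 else list(box):/" > /dev/null
python3 - <<'E'
from mfit2 import *
I=np.load('im0.npz'); box={'top':(335,175,402,230),'scene':(125,130,203,185)}
for n in box:
    u0,v0,u1,v1=box[n]; r=I[n].astype(float); o=np.clip(r[...,0]/(r[...,2]+1),0,1)[v0:v1,u0:u1]
    def cost(q):
        m=ren3(n,np.array([q[0],q[1],6]),Rm(q[2]))[v0:v1,u0:u1]; m=cv2.GaussianBlur(m,(0,0),.6); k=cv2.dilate((m>.01).astype(np.uint8),np.ones((3,3)))>0
        return 1-np.corrcoef(m[k],o[k])[0,1]
    x0=np.array([494,-346.5,-.006]); r=minimize(cost,x0,method='Nelder-Mead',options=dict(initial_simplex=x0+np.array([[0,0,0],[5,0,0],[0,5,0],[0,0,.06]])))
    print(n,r.x.round(3),round(r.fun,3))
E
```

```text
top [ 4.94266e+02 -3.46696e+02 -9.00000e-03] 0.024
scene [ 4.92390e+02 -3.46347e+02 -7.00000e-03] 0.013
```

```bash
python3 -m jog '[[0.1,0.012,0.3,0,0,0,0],[0,0,0.5,0,0,0,0],[0,0,0.4,0,0,0,0],[0,0,0.25,0,0,0,0],[0,0,0.2,0,0,0.02,0],[0,0,0,0,0,0,0],[0,0,0,0,0,0,0],[0,0,0,0,0,0,0]]'; python3 mfit2.py
```

```text
t: 8.95
ee_pos: [531.6, -7.3, 42.8]
orientation: [-3.139, 0.121, -0.004]
ft_force: [-0.2, 1.1, -1.6]
width: 12.0
grasp_force: 30.0
[(0.93, array([253.5, 200.8,  62.4,  44.3]), np.int64(897))] [248.17451202 201.6628514 ]
render extent [np.float64(252.5), np.float64(197.5)] [np.int64(56), np.int64(44)]
(0, 1) [-2.095 -2.5  ] 0.249 0.21
(0, 1, 2) [-1.914 -1.21   0.064] 0.249 0.198
(0, 1, 2, 3, 4) [-1.249 -0.541  0.055 -0.033  0.024] 0.249 0.191
```

```bash
python3 -m jog '[[0,0,0.1,0,0,0,0],[0,0,0.07,0,0,0,0],[0,0,0.05,0,0,0,0],[0,0,0,0,0,0,0],[0,0,0,0,0,0,0]]'
```

```text
t: 9.55
ee_pos: [531.0, -7.3, 33.3]
orientation: [-3.139, 0.121, -0.002]
ft_force: [-0.5, 0.4, -1.5]
width: 11.9
grasp_force: 30.0
```

```bash
python3 -m jog '[[0,0,0.025,0,0,0,0],[0,0,0,0,0,0,0],[0,0,0,0,0,0,0.3],[0,0,0,0,0,0,0.45],[0,0,0,0,0,0,0.45],[0,0,0,0,0,0,0.45],[0,0,-0.3,0,0,0,0.45],[0,0,-0.8,0,0,0,0.45],[0,0,-0.8,0,0,0,0.45],[0,0,-0.8,0,0,0,0.45],[0,0,0,0,0,0,0],[0,0,0,0,0,0,0],[0,0,0,0,0,0,0]]'
python3 - <<'E'
from p import *
p,M=cur(); print(ctrl.get_obs()['qpos'].round(3))
plan(p,M,[449.5,-171.5,90],down(-.078))
E
```

```text
t: 10.85
ee_pos: [530.2, -7.3, 139.9]
orientation: [-3.139, 0.121, -0.0]
ft_force: [-0.3, -0.6, -0.4]
width: 18.9
grasp_force: 0.0
[-0.036  0.402  1.899  0.     0.841  1.612]
5 x [-0.339, 0.85, 0.249, -0.0, -0.0, 0.002]
```

```bash
python3 -m jog '[[-0.339,0.85,0,0,0,0,0],[-0.339,0.85,0.1,0,0,0,0],[-0.339,0.85,0.2,0,0,0,0],[-0.339,0.85,0.4,0,0,0,0],[-0.339,0.85,0.545,0,0,0,0],[0,0,0,0,0,0,0],[0,0,0,0,0,0,0],[0,0,0,0,0,0,0]]'
cat > nestchk.py <<'E'
from mfit2 import *
import sys
I={n:optics.get_image(n) for n in('scene','top')}; np.savez('im1.npz',**I)
for n in ('scene','top'):
    c=proj(n,[526,-8,38])[0]
    for d in optics.masks_of('moulding',n):
        if np.hypot(*(d['extent'][:2]-c))>25: continue
        mk=d['pixels'].astype(float)
        for zb in(25,):
            def cost(q): m=ren3(n,np.array([q[0],q[1],zb]),Rm(q[2])); return 1-np.minimum(m,mk).sum()/np.maximum(m,mk).sum()
            x0=np.array([526,-8,-.078]); r=minimize(cost,x0,method='Nelder-Mead',options=dict(initial_simplex=x0+np.array([[0,0,0],[5,0,0],[0,5,0],[0,0,.06]])))
            print(n,d['conf'],r.x.round(3),round(r.fun,3))
z=lambda n,s:cv2.convertScaleAbs(cv2.resize(I[n][s][...,::-1],(400,300),interpolation=cv2.INTER_CUBIC),alpha=1.5)
cv2.imwrite('pics/nest.png',np.hstack([z('top',np.s_[155:230,220:320]),z('scene',np.s_[165:255,190:310])]))
p,M=cur(); print(p.round(1))
E
python3 nestchk.py
```

```text
t: 11.65
ee_pos: [450.6, -171.1, 90.3]
orientation: [-3.139, 0.12, -0.002]
ft_force: [-0.2, -0.5, -1.1]
width: 0.3
grasp_force: 0.0
scene 0.91 [ 5.25119e+02 -8.71300e+00 -6.60000e-02] 0.069
top 0.61 [ 5.28846e+02 -8.18900e+00 -6.80000e-02] 0.112
[ 451.1 -170.8   90.9]
```

View pics/nest.png

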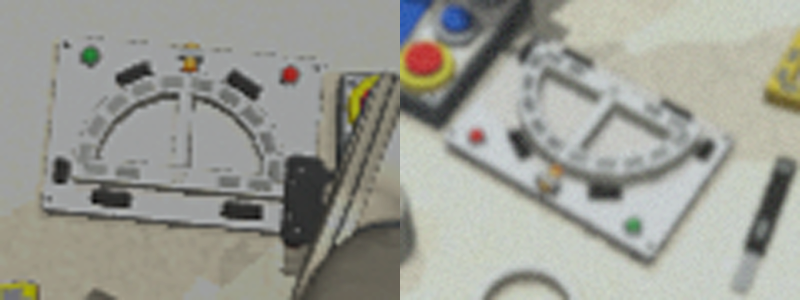

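The moulding lies in the nest inside all six blocks (nest crop, top view about (180,130)). Now I press green.

```bash
python3 -m jog '[[0,0,0.4,0,0,0,0],[0,0,0.25,0,0,0,0],[0,0,0,0,0,0,0],[0,0,0.1,0,0,0,0],[0,0,0.1,0,0,0,0],[0,0,0.02,0,0,0,0],[0,0,0,0,0,0,0],[0,0,0,0,0,0,0]]'
```

```text
t: 12.65
ee_pos: [451.1, -171.3, 60.2]
orientation: [-3.139, 0.121, -0.005]
ft_force: [-12.4, 8.6, 61.8]
width: 0.2
grasp_force: 31.2
```

62 N at z=60 means the closed 20x27 mm fingertips are probably seated on the button's ring. I'll back off and press with one fingertip from an open gripper instead.

```bash
python3 -m jog '[[0,0,-0.3,0,0,0,0],[0,0,-0.55,0,0,0,0],[0,0.4,0,0,0,0,1],[0,0.47,0,0,0,0,1],[0,0.4,0,0,0,0,1],[0,0,0,0,0,0,1],[0,0,0,0,0,0,1],[0,0,0,0,0,0,1],[0,0,0,0,0,0,1]]'
python3 - <<'E'
from p import *
p,M=cur(); print(p.round(1)); f=p-M[:,1]*(ctrl.get_obs()['width']/2+6.75); print('finger',f.round(1))
plan(p,M,p+[449.5-f[0],-171.5-f[1],66-f[2]],down(-.07))
E
```

```text
t: 13.55
ee_pos: [446.3, -221.6, 89.5]
orientation: [-3.139, 0.12, -0.002]
ft_force: [0.1, 0.5, -0.1]
width: 53.2
grasp_force: 0.0
[ 446.3 -221.6   89.5]
finger [ 448.8 -188.3   89.5]
1 x [-0.015, -0.421, 0.589, -0.004, -0.009, -0.061]
```

```bash
python3 -m jog '[[0,0,0,0,0,0,1],[0,0,0,0,0,0,1],[0,0,0,0,0,0,1],[0,0,0.3,0,0,0,1],[0,0,0.25,0,0,0,1],[0,0,0,0,0,0,1],[0,0,0,0,0,0,1],[0,0,0,0,0,0,1]]'
python3 - <<'E'
from p import *
p,M=cur(); o=ctrl.get_obs(); print(p.round(1),o['width'],o['ft_force']); f=p-M[:,1]*(o['width']/2+6.75); print('finger',f.round(1))
E
```

```text
t: 14.35
ee_pos: [446.1, -222.1, 67.5]
orientation: [-3.139, 0.121, -0.001]
ft_force: [-0.2, 0.3, -0.1]
width: 88.1
grasp_force: 0.0
[ 446.1 -222.1   67.5] 88.12935558438588 [-0.15401452  0.31962277 -0.10172356]
finger [ 450.  -171.4   67.6]
```

```bash
python3 -m jog '[[0,0,0.1,0,0,0,1],[0,0,0.05,0,0,0,1],[0,0,0,0,0,0,1],[0,0,0,0,0,0,1]]'; python3 -m jog '[[0,0,0.05,0,0,0,1],[0,0,0.03,0,0,0,1],[0,0,0,0,0,0,1],[0,0,0,0,0,0,1]]'
```

```text
t: 14.75
ee_pos: [446.6, -222.3, 61.9]
orientation: [3.139, -0.121, 0.003]
ft_force: [-2.0, -0.0, 3.8]
width: 87.7
grasp_force: 2.2
t: 15.15
ee_pos: [446.8, -222.4, 60.6]
orientation: [3.139, -0.121, 0.004]
ft_force: [-5.8, 1.1, 30.8]
width: 88.0
grasp_force: 15.2
```

Both presses stopped near z=60.4. I'll measure force against height on the way up to see whether that is the full 6 mm stroke.

```bash
F='ee_pos|ft_force'
python3 -m jog '[[0,0,-0.05,0,0,0,1],[0,0,0,0,0,0,1],[0,0,0,0,0,0,1]]' | egrep "$F"
python3 -m jog '[[0,0,-0.04,0,0,0,1],[0,0,0,0,0,0,1],[0,0,0,0,0,0,1]]'| egrep "$F"
python3 -m jog '[[0,0,-0.04,0,0,0,1],[0,0,0,0,0,0,1],[0,0,0,0,0,0,1]]'| egrep "$F"
python3 -m jog '[[0,0,-0.04,0,0,0,1],[0,0,0,0,0,0,1],[0,0,0,0,0,0,1]]'| egrep "$F"
python3 -m jog '[[0,0,-0.04,0,0,0,1],[0,0,0,0,0,0,1],[0,0,0,0,0,0,1]]'| egrep "$F"
```

```text
ee_pos: [446.6, -222.3, 61.2]
ft_force: [-2.6, 0.8, 10.1]
ee_pos: [446.6, -222.3, 62.2]
ft_force: [-1.1, -0.4, 5.2]
ee_pos: [446.6, -222.2, 63.7]
ft_force: [0.3, -0.8, 3.5]
ee_pos: [446.6, -222.3, 65.3]
ft_force: [1.5, -1.3, 2.9]
ee_pos: [446.6, -222.3, 67.0]
ft_force: [-0.1, -0.4, 1.0]
```

```bash
python3 -m jog '[[0,0,-0.5,0,0,0,0.45],[0,-0.4,-0.6,0,0,0,0.45],[0.2,-0.8,-0.4,0,0,0,0.45],[0,0,0,0,0,0,0.45],[0,0,0,0,0,0,0.45],[0,0,0,0,0,0,0.45]]'
cat > kin.py <<'E'
from p import *
D=np.array([eval(l) for l in open('log.txt')])
def fk(q,g,c):
    Rz=lambda t:R.from_euler('z',t).as_matrix(); Ry=lambda t:R.from_euler('y',t).as_matrix()
    R1=Rz(q[0]); R2=R1@Ry(q[1]); R3=R2@Ry(q[2]); R6=R3@Rz(q[3])@Ry(q[4]); 
    p=R1@np.array([g[0],g[1],g[2]])+R2@np.array([0,0,g[3]])+R3@np.array([g[4],0,g[5]])+R6@Rz(q[5])@np.array([0,0,g[6]])
    return p,R6@Rz(q[5])@Rz(c)
def ik(p,M,g,c,q0,lo=np.array([-3,-.9,.09,-1.31,.11,-2.54]),hi=np.array([3,2.11,2.58,4.45,2.69,2.54])):
    def f(q): P,K=fk(q,g,c); return np.r_[(P-p)/300,R.from_matrix(K.T@M).as_rotvec()]
    r=least_squares(f,np.clip(q0,lo+.01,hi-.01),bounds=(lo,hi)); return r.x,np.linalg.norm(r.fun)
def fit(c):
    def res(g): return np.concatenate([fk(d[:6],g,c)[0]-d[6:9] for d in D])/1
    prior=np.array([0,0,300,400,0,400,250.])
    r=least_squares(lambda g:np.r_[res(g),1e-3*(g-prior)],prior); return r.x,np.abs(res(r.x)).max()
o=[np.linalg.norm((R.from_matrix(fk(D[-1][:6],np.zeros(7),c)[1]).inv()*R.from_rotvec(D[-1][9:])).as_rotvec()) for c in(-np.pi/2,np.pi/2)]
c=(-np.pi/2,np.pi/2)[int(np.argmin(o))]; g,e=fit(c)
if __name__=='__main__': print(o,c,g.round(1),e,len(D))
E
python3 -c "
from p import *
cur()"; python3 kin.py
```

```text
t: 17.25
ee_pos: [457.4, -175.1, 126.3]
orientation: [-3.139, 0.121, -0.001]
ft_force: [-0.3, 1.2, 0.4]
width: 43.3
grasp_force: 0.0
[np.float64(3.1415926535897927), np.float64(2.3912724653755267e-16)] 1.5707963267948966 [ -0.   11.9 310.9 563.1  77.5 484.9 308.1] 0.006934693980781503 13
```

```bash
cat > rk.py <<'E'
from kin import *
import sys
def racktcp(tau,dx,dz,lift=0,seat=(546.5,341.8,40),fwd=10,yaw=.144):
    # object frame Mo in world at rack; tool = Mo*FL tilted tau about tool y; TCP in object coords (dx,0,dz)
    Mo=rackR(yaw)@FL; e1=-Mo[:,2]; e3=Mo[:,0]   # e1 along floor to back
    foot=np.array(seat)+e1*fwd+e3*lift   # obj foot: object (-40,0,13)
    O=foot-Mo@np.array([-40,0,13.]); return O+Mo@np.array([dx,0,dz]),tilt(Mo@FL,tau)
if __name__=='__main__':
  for g6 in(200,250,308):
    G=g.copy(); G[2]+=g6-G[6]; G[6]=g6
    for tau in(0,20,35,-20):
      for lift in(60,):
        p,M=racktcp(tau,2,7.3,lift,fwd=-5); b=[]
        for q0 in([.5,.6,1.8,3.1,.8,-1.1],[.5,.6,1.8,2,.8,-.5],[.3,.3,1.8,0,.5,1.9],[.5,.3,2.2,3.1,1.2,-1.1],[.5,.3,2.2,2.5,1.2,1.1]):
            q,e=ik(p,M,G,c,np.array(q0))
            if e<1e-3 and not any(np.abs(q-x).max()<.05 for x in b): b.append(q)
        print(g6,tau,p.round(),[x.round(2).tolist() for x in b])
E
python3 rk.py
```

```text
200 0 [585. 347. 134.] [[0.65, 0.62, 1.97, 3.88, 0.73, -1.96]]
200 20 [585. 347. 134.] [[0.66, 0.74, 1.99, 3.71, 1.19, -1.78]]
200 35 [585. 347. 134.] [[0.66, 0.85, 1.96, 3.64, 1.51, -1.73]]
200 -20 [585. 347. 134.] []
250 0 [585. 347. 134.] [[0.7, 0.65, 2.06, 3.86, 0.84, -1.87]]
250 20 [585. 347. 134.] [[0.72, 0.83, 2.06, 3.74, 1.33, -1.71]]
250 35 [585. 347. 134.] [[0.71, 0.97, 2.01, 3.7, 1.67, -1.65]]
250 -20 [585. 347. 134.] [[0.65, 0.53, 1.97, 4.38, 0.39, -2.43]]
308 0 [585. 347. 134.] [[0.76, 0.71, 2.14, 3.86, 0.96, -1.77]]
308 20 [585. 347. 134.] [[0.8, 0.96, 2.12, 3.8, 1.49, -1.61]]
308 35 [585. 347. 134.] [[0.78, 1.14, 2.03, 3.79, 1.82, -1.55]]
308 -20 [585. 347. 134.] [[0.7, 0.54, 2.05, 4.26, 0.45, -2.26]]
```

Run:
```python
from p import *
p,M=cur()
p,M=plan(p,M,[530.6,-7.3,140],tilt(down(-.077),-10))
p,M=plan(p,M,[530.6,-7.3,110],down(-.077))
```

```text
5 x [0.295, -0.865, -0.089, -0.001, -0.334, 0.0]
2 x [0.049, 0.0, 0.372, -0.0, 0.833, -0.0]
```

```bash
python3 -m jog '[[0.295,-0.865,-0.089,0,-0.334,0,0.45],[0.295,-0.865,-0.089,0,-0.334,0,0.45],[0.295,-0.865,-0.089,0,-0.334,0,0.45],[0.295,-0.865,-0.089,0,-0.334,0,0.45],[0.295,-0.865,-0.089,0,-0.334,0,0.45]]'; python3 -c "
from p import *
cur()"
python3 -m jog '[[0.049,0,0.372,0,0.833,0,0.45],[0.049,0,0.372,0,0.833,0,0.45],[0,0,0,0,0,0,0.45],[0,0,0,0,0,0,0.45],[0,0,0,0,0,0,0.45]]'
python3 - <<'E'
from kin import *
p,M=cur(); print(g.round(2),e)
plan(p,M,[530.6,-7.3,32.3],down(-.077))
E
```

```text
t: 17.75
ee_pos: [531.2, -6.6, 139.9]
orientation: [-3.12, 0.122, 0.276]
ft_force: [0.0, -1.0, 0.5]
width: 39.2
grasp_force: 0.0
t: 18.25
ee_pos: [532.3, -7.8, 111.2]
orientation: [-3.139, 0.122, -0.001]
ft_force: [0.3, 0.1, 0.3]
width: 39.4
grasp_force: 0.0
[  0.    11.9  312.4  563.1   77.5  484.9  309.64] 0.0003979513801368739
3 x [-0.014, -0.003, 0.657, -0.0, -0.003, -0.003]
```

```bash
python3 -m jog '[[-0.02,-0.003,0.657,0,0,0,0.45],[-0.02,-0.003,0.657,0,0,0,0.45],[0,-0.003,0.45,0,0,0,0.45],[0,0,0.2,0,0,0,0.45],[0,0,0,0,0,0,0.45],[0,0,0,0,0,0,0],[0,0,0,0,0,0,0],[0,0,0,0,0,0,0],[0,0,0,0,0,0,0],[0,0,0,0,0,0,0],[0,0,0,0,0,0,0]]'
python3 - <<'E'
from rk import *
q0=D[-1][:6]
o=ctrl.get_obs(); print(o['qpos'].round(3))
p,M=racktcp(0,4,7.3,lift=100,fwd=-15); qb,e=ik(p,M,g,c,np.array([.75,.7,2.1,3.86,.95,-1.8])); print('pre',p.round(),qb.round(3),e)
# flip start: tool down
for j2,j3 in((-.1,2.5),(.0,2.5),(.1,2.5),(.2,2.5)):
    qa=np.array([.3,j2,j3,0,np.pi-j2-j3,.3+np.pi/2+.078]); P,_=fk(qa,g,c); print(qa.round(2),P.round())
E
```

```text
t: 19.35
ee_pos: [530.2, -6.7, 32.8]
orientation: [-3.139, 0.121, -0.004]
ft_force: [-1.0, -1.4, 6.4]
width: 12.1
grasp_force: 30.0
[-0.035  0.584  1.937 -0.     0.618  1.613]
pre [591. 348. 177.] [ 0.758  0.616  2.143  3.9    0.889 -1.851] 5.181322271017061e-14
[ 0.3  -0.1   2.5   0.    0.74  1.95] [201.  75. 153.]
[0.3  0.   2.5  0.   0.64 1.95] [214.  79. 131.]
[0.3  0.1  2.5  0.   0.54 1.95] [226.  82. 108.]
[0.3  0.2  2.5  0.   0.44 1.95] [234.  85.  83.]
```

```bash
cat > sweep.py <<'E'
from rk import *
def rows(Qs):
    out=[]
    for q,r in zip(Qs[:-1],Qs[1:]):
        P,A=fk(q,g,c); P2,B=fk(r,g,c); out.append(np.r_[A.T@(P2-P)/40,np.degrees(R.from_matrix(A.T@B).as_rotvec())/6])
    return np.array(out)
def check(Qs):
    pts=np.array([[x,y,z] for x,y in OUT for z in(0,26)]); mz=[]
    for q in Qs:
        P,M=fk(q,g,c); Mo=M@FL; O=P+Mo@np.array([-4,0,-7.3]); w=pts@Mo.T+O; mz.append(w[:,2].min())
    return mz
from mfit2 import OUT
if __name__=='__main__':
    qn=ctrl.get_obs()['qpos']
    p,M=racktcp(0,4,7.3,lift=130,fwd=-15); qb,e=ik(p,M,g,c,np.array([.75,.7,2.1,3.86,.95,-1.8])); print(qb.round(3),e)
    for z in(260,330):
        qa,e=ik(np.array([500,60,z]),down(-.077),g,c,np.array([.1,.3,1.9,0,.9,1.7])); print('qa',qa.round(3),e)
        for n in(26,30):
            Q=[qa+(qb-qa)*k/n for k in range(n+1)]; r=rows(Q)
            print(z,n,'max',np.abs(r).max(0).round(2),'ang',(np.linalg.norm(r[:,3:],axis=1)*6).max().round(2),'minz',min(check(Q)),'dq',((qb-qa)/n/.1/np.array([2.39,2.39,3.01,3.14,3.14,3.14])).round(2))
            if (z,n)==(330,30): print(np.round(r[::3],2)); print([fk(q,g,c)[0].round().tolist() for q in Q[::5]])
E
python3 sweep.py
```

```text
[ 0.743  0.558  2.125  3.929  0.83  -1.916] 6.484673752096592e-16
qa [0.096 0.198 1.858 0.    1.085 1.744] 1.85126812946512e-15
260 26 max [0.73 1.3  0.35 1.24 0.9  0.88] ang 9.3 minz 161.2831142805142 dq [ 0.1   0.06  0.03  0.48 -0.03 -0.45]
260 30 max [0.64 1.13 0.31 1.08 0.78 0.77] ang 8.07 minz 161.2831142805142 dq [ 0.09  0.05  0.03  0.42 -0.03 -0.39]
qa [0.096 0.125 1.778 0.    1.238 1.744] 6.896072310977788e-12
330 26 max [0.86 1.38 0.4  1.33 0.97 1.08] ang 10.41 minz 161.2831142805142 dq [ 0.1   0.07  0.04  0.48 -0.05 -0.45]
330 30 max [0.75 1.19 0.36 1.15 0.84 0.94] ang 9.04 minz 161.2831142805142 dq [ 0.09  0.06  0.04  0.42 -0.04 -0.39]
[[-0.27 -1.19  0.25  1.15 -0.26 -0.94]
 [ 0.07 -1.05  0.33  1.11  0.11 -0.79]
 [ 0.32 -0.79  0.36  0.93  0.46 -0.63]
 [ 0.44 -0.46  0.34  0.61  0.72 -0.5 ]
 [ 0.43 -0.12  0.27  0.2   0.84 -0.4 ]
 [ 0.3   0.17  0.17 -0.22  0.78 -0.34]
 [ 0.1   0.39  0.06 -0.57  0.56 -0.33]
 [-0.14  0.52 -0.05 -0.8   0.24 -0.36]
 [-0.39  0.56 -0.14 -0.87 -0.11 -0.42]
 [-0.62  0.53 -0.19 -0.81 -0.43 -0.48]]
[[500.0, 60.0, 330.0], [469.0, 286.0, 323.0], [471.0, 445.0, 383.0], [523.0, 515.0, 436.0], [595.0, 507.0, 425.0], [635.0, 443.0, 337.0], [602.0, 350.0, 205.0]]
```

```bash
python3 -m jog '[[0,0,-0.3,0,0,0,0],[0,0,-0.7,0,0,0,0],[-0.15,-0.3,-0.9,0,0,0,0],[-0.15,-0.3,-0.9,0,0,0,0],[-0.15,-0.35,-0.9,0,0,0,0],[-0.15,-0.35,-0.9,0,0,0,0],[-0.15,-0.35,-0.8,0,0,0,0],[0,0,-0.3,0,0,0,0],[0,0,0,0,0,0,0],[0,0,0,0,0,0,0],[0,0,0,0,0,0,0]]'
cat > s2.py <<'E'
from sweep import *
qa=ctrl.get_obs()['qpos']; cur()
p,M=racktcp(0,4,7.3,lift=130,fwd=-15); qb,e=ik(p,M,g,c,np.array([.75,.7,2.1,3.86,.95,-1.8]))
n=36; Q=[qa+(qb-qa)*k/n for k in range(n+1)]; r=rows(Q)
print(qa.round(3),np.abs(r).max(0).round(2),min(check(Q)))
for x in r[:18]: print(np.round(x,2).tolist())
E
python3 s2.py
```

```text
t: 20.45
ee_pos: [503.7, 60.8, 258.2]
orientation: [3.139, -0.122, -0.003]
ft_force: [0.4, 0.1, -1.1]
width: 12.1
grasp_force: 30.0
[ 0.097  0.207  1.851 -0.     1.086  1.745] [0.54 0.94 0.26 0.9  0.65 0.64] 161.28311428051424
[-0.24, -0.94, 0.16, 0.89, -0.22, -0.64]
[-0.17, -0.93, 0.18, 0.9, -0.14, -0.62]
[-0.09, -0.91, 0.2, 0.89, -0.06, -0.6]
[-0.02, -0.87, 0.22, 0.88, 0.02, -0.57]
[0.04, -0.84, 0.23, 0.86, 0.1, -0.54]
[0.11, -0.79, 0.24, 0.83, 0.17, -0.52]
[0.16, -0.74, 0.25, 0.79, 0.25, -0.49]
[0.21, -0.68, 0.26, 0.74, 0.32, -0.47]
[0.25, -0.62, 0.26, 0.69, 0.39, -0.44]
[0.29, -0.56, 0.26, 0.63, 0.45, -0.42]
[0.32, -0.49, 0.26, 0.56, 0.5, -0.39]
[0.34, -0.42, 0.25, 0.49, 0.55, -0.37]
[0.35, -0.35, 0.24, 0.41, 0.59, -0.35]
[0.35, -0.27, 0.23, 0.32, 0.62, -0.33]
[0.35, -0.2, 0.22, 0.24, 0.64, -0.32]
[0.34, -0.13, 0.2, 0.15, 0.65, -0.3]
[0.32, -0.07, 0.19, 0.06, 0.65, -0.29]
[0.3, -0.0, 0.17, -0.03, 0.64, -0.28]
```

```bash
python3 -m jog '[[-0.24,-0.94,0.16,0.89,-0.22,-0.64,0],[-0.17,-0.93,0.18,0.9,-0.14,-0.62,0],[-0.09,-0.91,0.2,0.89,-0.06,-0.6,0],[-0.02,-0.87,0.22,0.88,0.02,-0.57,0],[0.04,-0.84,0.23,0.86,0.1,-0.54,0],[0.11,-0.79,0.24,0.83,0.17,-0.52,0],[0.16,-0.74,0.25,0.79,0.25,-0.49,0],[0.21,-0.68,0.26,0.74,0.32,-0.47,0],[0.25,-0.62,0.26,0.69,0.39,-0.44,0],[0.29,-0.56,0.26,0.63,0.45,-0.42,0],[0.32,-0.49,0.26,0.56,0.5,-0.39,0],[0.34,-0.42,0.25,0.49,0.55,-0.37,0],[0.35,-0.35,0.24,0.41,0.59,-0.35,0],[0.35,-0.27,0.23,0.32,0.62,-0.33,0],[0.35,-0.2,0.22,0.24,0.64,-0.32,0],[0.34,-0.13,0.2,0.15,0.65,-0.3,0],[0.32,-0.07,0.19,0.06,0.65,-0.29,0],[0.3,0,0.17,-0.03,0.64,-0.28,0],[0,0,0,0,0,0,0],[0,0,0,0,0,0,0]]'
sed -i 's/^n=36/import sys; n=int(sys.argv[1])/' s2.py; python3 s2.py 18
```

```text
t: 22.45
ee_pos: [526.7, 504.2, 373.4]
orientation: [-1.769, -0.48, -0.769]
ft_force: [0.7, -0.5, -0.8]
width: 12.0
grasp_force: 30.0
[ 0.419  0.382  1.987  1.961  0.957 -0.082] [0.54 0.42 0.15 0.69 0.62 0.41] 161.2831142805142
[0.27, 0.06, 0.15, -0.12, 0.62, -0.28]
[0.24, 0.11, 0.13, -0.2, 0.6, -0.27]
[0.2, 0.16, 0.1, -0.28, 0.56, -0.27]
[0.16, 0.21, 0.08, -0.36, 0.51, -0.27]
[0.12, 0.26, 0.06, -0.42, 0.46, -0.27]
[0.07, 0.29, 0.03, -0.49, 0.4, -0.28]
[0.02, 0.33, 0.01, -0.54, 0.34, -0.28]
[-0.03, 0.36, -0.01, -0.59, 0.27, -0.29]
[-0.08, 0.38, -0.03, -0.62, 0.2, -0.3]
[-0.13, 0.4, -0.05, -0.65, 0.12, -0.31]
[-0.19, 0.41, -0.07, -0.67, 0.05, -0.32]
[-0.24, 0.42, -0.09, -0.68, -0.03, -0.34]
[-0.29, 0.42, -0.1, -0.69, -0.1, -0.35]
[-0.34, 0.42, -0.12, -0.68, -0.18, -0.36]
[-0.4, 0.42, -0.13, -0.67, -0.25, -0.38]
[-0.45, 0.41, -0.14, -0.65, -0.31, -0.39]
[-0.49, 0.39, -0.14, -0.63, -0.38, -0.4]
[-0.54, 0.38, -0.15, -0.6, -0.43, -0.41]
```

Following exactly. Second half of the sweep.

```bash
python3 -m jog '[[0.27,0.06,0.15,-0.12,0.62,-0.28,0],[0.24,0.11,0.13,-0.2,0.6,-0.27,0],[0.2,0.16,0.1,-0.28,0.56,-0.27,0],[0.16,0.21,0.08,-0.36,0.51,-0.27,0],[0.12,0.26,0.06,-0.42,0.46,-0.27,0],[0.07,0.29,0.03,-0.49,0.4,-0.28,0],[0.02,0.33,0.01,-0.54,0.34,-0.28,0],[-0.03,0.36,-0.01,-0.59,0.27,-0.29,0],[-0.08,0.38,-0.03,-0.62,0.2,-0.3,0],[-0.13,0.4,-0.05,-0.65,0.12,-0.31,0],[-0.19,0.41,-0.07,-0.67,0.05,-0.32,0],[-0.24,0.42,-0.09,-0.68,-0.03,-0.34,0],[-0.29,0.42,-0.1,-0.69,-0.1,-0.35,0],[-0.34,0.42,-0.12,-0.68,-0.18,-0.36,0],[-0.4,0.42,-0.13,-0.67,-0.25,-0.38,0],[-0.45,0.41,-0.14,-0.65,-0.31,-0.39,0],[-0.49,0.39,-0.14,-0.63,-0.38,-0.4,0],[-0.54,0.38,-0.15,-0.6,-0.43,-0.41,0],[0,0,0,0,0,0,0],[0,0,0,0,0,0,0]]'
cat > rkchk.py <<'E'
from sweep import *
# where is the held part in the scene/top picture vs expectation (along tool axes)
p,M=cur(); Mo=M@FL; O=p+Mo@np.array([-4,0,-7.3]); q=ctrl.get_obs()['qpos']; print(q.round(3),p.round(1))
Rr,_=rackR(),0; S=np.array([546.5,341.8,40]); f=O+Mo@np.array([-40,0,13]); A=rackR()@FL; l=A.T@(f-S); print('foot rel seat: up',l[0].round(1),'side',l[1].round(1),'back',-l[2].round(1),'ori err deg',np.degrees(R.from_matrix(rackR().T@M).as_rotvec()).round(1))
for n in('scene','top'):
    im=optics.get_image(n); c0=proj(n,O)[0]; m0=ren3(n,O,Mo); v,u=np.nonzero(m0>.5); print(n,'expect',[(u.min()+u.max())/2,(v.min()+v.max())/2,np.ptp(u)+1,np.ptp(v)+1],int(m0.sum()))
    for d in optics.masks_of('moulding',n):
        if np.hypot(*(d['extent'][:2]-c0))<40: print(round(d['conf'],2),np.round(d['extent'],1),d['pixels'].sum())
    np.save(f'last_{n}.npy',im); np.save(f'm0_{n}.npy',m0)
E
sed -i 's/^from sweep import \*/from sweep import *\nfrom mfit2 import ren3/' rkchk.py; python3 rkchk.py
```

```text
t: 24.45
ee_pos: [603.2, 351.6, 207.1]
orientation: [-2.525, -0.178, -1.716]
ft_force: [-0.1, -0.4, -2.0]
width: 11.7
grasp_force: 30.0
[ 0.746  0.558  2.123  3.929  0.836 -1.912] [603.2 351.6 207.1]
foot rel seat: up 132.4 side 1.7 back -14.7 ori err deg [0.  0.4 0.2]
scene expect [np.float64(367.5), np.float64(246.0), np.int64(78), np.int64(35)] 998
0.86 [368.9 247.3  77.5  34.4] 1241
top expect [np.float64(149.5), np.float64(156.5), np.int64(60), np.int64(30)] 1246
```

```bash
python3 -m jog '[[-0.4,0,0.16,0,-0.03,-0.03,0],[-0.7,0,0.16,0,-0.03,0,0],[-0.7,0,0,0,0,0,0],[-0.6,0,0,0,0,0,0],[-0.3,0,0,0,0,0,0],[0,0,0,0,0,0,0],[0,0,0,0,0,0,0],[0,0,0,0,0,0,0]]'; python3 rkchk.py
```

```text
t: 25.45
ee_pos: [575.2, 347.3, 103.1]
orientation: [-2.533, -0.181, -1.711]
ft_force: [0.1, 0.9, -0.9]
width: 12.0
grasp_force: 30.0
[ 0.783  0.789  2.148  3.846  1.027 -1.714] [575.2 347.3 103.1]
foot rel seat: up 25.5 side 1.3 back -2.2 ori err deg [-0.1  0.1  0. ]
scene expect [np.float64(359.0), np.float64(254.5), np.int64(69), np.int64(32)] 741
0.82 [359.2 255.4  69.4  34.7] 1043
top expect [np.float64(157.5), np.float64(172.5), np.int64(56), np.int64(28)] 1080
0.66 [157.7 168.6  53.6  28.6] 1006
```

```bash
F='ee_pos|ft_force'
python3 -m jog '[[-0.25,0,0,0,0,0,0],[-0.15,0,0,0,0,0,0],[0,0,0,0,0,0,0],[0,0,0,0,0,0,0]]'|egrep "$F"
python3 -m jog '[[-0.06,0,0,0,0,0,0],[0,0,0,0,0,0,0],[0,0,0,0,0,0,0]]'|egrep "$F"
python3 -m jog '[[-0.05,0,0,0,0,0,0],[0,0,0,0,0,0,0],[0,0,0,0,0,0,0]]'|egrep "$F"
python3 -c "
import runpy" ; python3 rkchk.py | sed -n 2p
```

```text
ee_pos: [568.2, 345.8, 86.1]
ft_force: [0.7, -0.6, -1.5]
ee_pos: [567.6, 345.8, 84.6]
ft_force: [0.0, 0.5, -1.6]
ee_pos: [566.8, 345.6, 82.7]
ft_force: [-1.1, -0.6, -1.1]
foot rel seat: up 3.3 side 0.8 back -2.6 ori err deg [-0.1 -0.1 -0.1]
```

Now small steps to floor contact, with force checks.

```bash
F='ee_pos|ft_force'
for i in 1; do python3 -m jog '[[-0.04,0,0,0,0,0,0],[0,0,0,0,0,0,0],[0,0,0,0,0,0,0]]'|egrep "$F"; done
python3 -m jog '[[-0.04,0,0,0,0,0,0],[0,0,0,0,0,0,0],[0,0,0,0,0,0,0]]'|egrep "$F"
python3 rkchk.py | sed -n 2p
```

```text
ee_pos: [566.2, 345.6, 81.1]
ft_force: [-0.0, -0.4, -1.5]
ee_pos: [565.6, 345.5, 79.7]
ft_force: [-0.2, 0.3, -1.6]
foot rel seat: up 0.1 side 0.9 back -2.6 ori err deg [-0.1 -0.1 -0.1]
```

```bash
F='ee_pos|ft_force'
python3 -m jog '[[-0.03,0,0,0,0,0,0],[0,0,0,0,0,0,0],[0,0,0,0,0,0,0]]'|egrep "$F"
python3 -m jog '[[-0.03,0,0,0,0,0,0],[0,0,0,0,0,0,0],[0,0,0,0,0,0,0]]'|egrep "$F"
```

```text
ee_pos: [565.2, 345.5, 78.7]
ft_force: [0.7, 0.4, -1.1]
ee_pos: [565.2, 345.5, 78.7]
ft_force: [-0.0, -1.1, 6.8]
```

```bash
F='ee_pos|ft_force'
python3 -m jog '[[-0.03,0,0,0,0,0,0],[0,0,0,0,0,0,0],[0,0,0,0,0,0,0]]'|egrep "$F"
```

```text
ee_pos: [565.2, 345.5, 78.7]
ft_force: [-1.8, -2.2, 10.7]
```

```bash
F='ee_pos|ft_force'
python3 -m jog '[[0.05,0,0.05,0,0,0,0],[0,0,0.05,0,0,0,0],[0,0,0,0,0,0,0],[0,0,0,0,0,0,0]]'|egrep "$F"
python3 -m jog '[[0,0,0.04,0,0,0,0],[0,0,0,0,0,0,0],[0,0,0,0,0,0,0]]'|egrep "$F"
python3 -m jog '[[0,0,0.03,0,0,0,0],[0,0,0,0,0,0,0],[0,0,0,0,0,0,0]]'|egrep "$F"; python3 rkchk.py | sed -n 2p
```

```text
ee_pos: [569.1, 346.1, 77.1]
ft_force: [1.1, 0.9, 1.9]
ee_pos: [570.1, 346.2, 76.6]
ft_force: [-3.9, -0.4, 4.8]
ee_pos: [570.2, 346.2, 76.6]
ft_force: [-14.7, -1.1, 13.2]
foot rel seat: up -1.1 side 0.8 back 2.9 ori err deg [-0.   0.  -0.2]
```

```bash
python3 -m jog '[[0.01,0,-0.035,0,0,0,0],[0,0,0,0,0,0,0],[0,0,0,0,0,0,0.25],[0,0,0,0,0,0,0.35],[0,0,0,0,0,0,0.45],[0,0,0,0,0,0,0.45],[0,0,0,0,0,0,0.45],[0,0,-0.15,0,0,0,0.45],[0,0,-0.3,0,0,0,0.45],[0,0,-0.6,0,0,0,0.45],[0,0,-0.8,0,0,0,0.45],[0,0,-0.6,0,0,0,0.45],[0.4,0,-0.3,0,0,0,0.45],[0.8,0,-0.2,0,0,0,0.45],[0.8,0,0,0,0,0,0.45],[0.8,0,0,0,0,0,0.45],[0.4,0,0,0,0,0,0.45],[0,0,0,0,0,0,0.45],[0,0,0,0,0,0,0.45]]'
cat > s3.py <<'E'
from sweep import *
from mfit2 import ren3
import sys
# racked part expectation
S=np.array([546.5,341.8,40]); A=rackR()@FL; O=S+A@np.array([40,0,-13])+A@np.array([0,.8,-5])
for n in('scene','top'):
    im=optics.get_image(n); np.save(f'r_{n}.npy',im); m0=ren3(n,O,A); v,u=np.nonzero(m0>.5); print(n,'expect',[(u.min()+u.max())/2,(v.min()+v.max())/2,np.ptp(u)+1,np.ptp(v)+1])
    for d in optics.masks_of('moulding',n):
        if np.hypot(*(d['extent'][:2]-proj(n,O)[0]))<40: print(round(d['conf'],2),np.round(d['extent'],1),d['pixels'].sum())
z=lambda n,s:cv2.convertScaleAbs(cv2.resize(np.load(f'r_{n}.npy')[s][...,::-1],(400,300),interpolation=cv2.INTER_CUBIC),alpha=1.5)
cv2.imwrite('pics/racked.png',np.hstack([z('top',np.s_[145:220,110:210]),z('scene',np.s_[220:304,300:412])]))
qa=ctrl.get_obs()['qpos']; print(qa.round(3))
qb,e=ik(np.array([470,-40,280.]),down(-.077),g,c,np.array([0,.2,1.85,0,1.1,1.6])); n=36
Q=[qa+(qb-qa)*k/n for k in range(n+1)]; r=rows(Q); print(qb.round(3),e,np.abs(r).max(0).round(2)); print([fk(q,g,c)[0].round().tolist() for q in Q[::6]])
for x in r[:18]: print(np.round(x,2).tolist())
E
python3 s3.py
```

```text
t: 31.65
ee_pos: [508.6, 337.2, 239.4]
orientation: [-2.536, -0.182, -1.708]
ft_force: [-0.4, -0.3, 0.4]
width: 39.5
grasp_force: 0.0
scene expect [np.float64(356.5), np.float64(258.0), np.int64(68), np.int64(31)]
0.7 [356.4 257.   64.3  26.6] 681
top expect [np.float64(159.0), np.float64(175.0), np.int64(55), np.int64(27)]
[ 0.891  0.425  2.269  4.095  0.884 -1.966]
[-0.11   0.123  1.9    0.     1.119  1.538] 1.9858157703954197e-14 [0.61 1.1  0.39 0.98 0.66 0.71]
[[509.0, 337.0, 238.0], [559.0, 422.0, 352.0], [545.0, 473.0, 425.0], [501.0, 470.0, 422.0], [469.0, 387.0, 357.0], [465.0, 211.0, 285.0], [470.0, -40.0, 280.0]]
[0.61, -0.34, 0.18, 0.57, 0.49, 0.44]
[0.57, -0.35, 0.18, 0.6, 0.43, 0.43]
[0.52, -0.36, 0.17, 0.63, 0.38, 0.41]
[0.47, -0.36, 0.17, 0.65, 0.32, 0.39]
[0.42, -0.37, 0.16, 0.66, 0.25, 0.37]
[0.37, -0.36, 0.14, 0.67, 0.18, 0.35]
[0.32, -0.36, 0.13, 0.67, 0.11, 0.33]
[0.27, -0.34, 0.11, 0.67, 0.04, 0.31]
[0.22, -0.33, 0.09, 0.65, -0.04, 0.29]
[0.17, -0.31, 0.06, 0.63, -0.12, 0.28]
[0.12, -0.29, 0.03, 0.6, -0.19, 0.26]
[0.07, -0.26, 0.01, 0.56, -0.26, 0.25]
[0.02, -0.22, -0.02, 0.51, -0.34, 0.24]
[-0.03, -0.19, -0.06, 0.45, -0.4, 0.23]
[-0.07, -0.15, -0.09, 0.39, -0.46, 0.23]
[-0.12, -0.1, -0.12, 0.32, -0.52, 0.23]
[-0.16, -0.06, -0.15, 0.24, -0.56, 0.23]
[-0.2, -0.0, -0.19, 0.15, -0.6, 0.24]
```

View pics/racked.png

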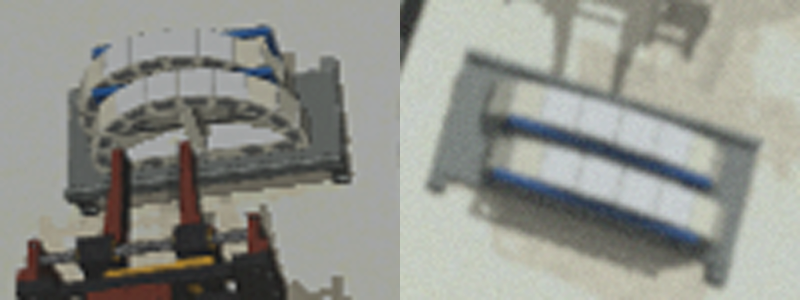

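The part stands against the front hoop, with the finished part untouched behind it (racked crop: top view about (190,110), scene view about (610,130)). Time for the reverse sweep to blue, with the fingers open to about 70 mm, using one fingertip again.

```bash
python3 -m jog '[[0.61,-0.34,0.18,0.57,0.49,0.44,1],[0.57,-0.35,0.18,0.6,0.43,0.43,1],[0.52,-0.36,0.17,0.63,0.38,0.41,1],[0.47,-0.36,0.17,0.65,0.32,0.39,1],[0.42,-0.37,0.16,0.66,0.25,0.37,1],[0.37,-0.36,0.14,0.67,0.18,0.35,1],[0.32,-0.36,0.13,0.67,0.11,0.33,1],[0.27,-0.34,0.11,0.67,0.04,0.31,1],[0.22,-0.33,0.09,0.65,-0.04,0.29,1],[0.17,-0.31,0.06,0.63,-0.12,0.28,1],[0.12,-0.29,0.03,0.6,-0.19,0.26,1],[0.07,-0.26,0.01,0.56,-0.26,0.25,1],[0.02,-0.22,-0.02,0.51,-0.34,0.24,1],[-0.03,-0.19,-0.06,0.45,-0.4,0.23,1],[-0.07,-0.15,-0.09,0.39,-0.46,0.23,1],[-0.12,-0.1,-0.12,0.32,-0.52,0.23,1],[-0.16,-0.06,-0.15,0.24,-0.56,0.23,1],[-0.2,0,-0.19,0.15,-0.6,0.24,1],[0,0,0,0,0,0,1]]'
cat > s4.py <<'E'
from sweep import *
qa=ctrl.get_obs()['qpos']; print(qa.round(3))
qb,e=ik(np.array([470,-40,280.]),down(-.077),g,c,np.array([0,.2,1.85,0,1.1,1.6])); n=20
Q=[qa+(qb-qa)*k/n for k in range(n+1)]; r=rows(Q); print(np.abs(r).max(0).round(2))
for x in r: print(np.round(x,2).tolist())
E
python3 s4.py
```

```text
t: 33.75
ee_pos: [502.4, 469.1, 422.9]
orientation: [-1.694, -0.494, -0.908]
ft_force: [0.1, -0.5, 0.3]
width: 87.8
grasp_force: 0.0
[ 0.388  0.275  2.082  2.045  1.004 -0.21 ]
[0.32 0.99 0.34 0.88 0.59 0.64]
[-0.21, 0.04, -0.19, 0.06, -0.57, 0.22]
[-0.24, 0.09, -0.22, -0.01, -0.58, 0.23]
[-0.26, 0.14, -0.24, -0.09, -0.59, 0.24]
[-0.28, 0.19, -0.26, -0.16, -0.59, 0.26]
[-0.29, 0.25, -0.28, -0.23, -0.59, 0.27]
[-0.31, 0.3, -0.3, -0.31, -0.57, 0.29]
[-0.31, 0.36, -0.31, -0.38, -0.56, 0.31]
[-0.32, 0.41, -0.32, -0.44, -0.53, 0.33]
[-0.31, 0.47, -0.33, -0.51, -0.5, 0.36]
[-0.31, 0.53, -0.34, -0.56, -0.46, 0.38]
[-0.3, 0.59, -0.34, -0.62, -0.42, 0.41]
[-0.28, 0.64, -0.34, -0.67, -0.38, 0.43]
[-0.26, 0.7, -0.34, -0.71, -0.33, 0.46]
[-0.24, 0.75, -0.33, -0.75, -0.28, 0.49]
[-0.21, 0.8, -0.33, -0.79, -0.23, 0.51]
[-0.17, 0.84, -0.31, -0.81, -0.17, 0.54]
[-0.13, 0.89, -0.3, -0.84, -0.12, 0.57]
[-0.09, 0.93, -0.28, -0.86, -0.06, 0.59]
[-0.04, 0.96, -0.26, -0.87, -0.01, 0.61]
[0.01, 0.99, -0.24, -0.88, 0.05, 0.64]
```

```bash
python3 -m jog '[[-0.21,0.04,-0.19,0.06,-0.57,0.22,1],[-0.24,0.09,-0.22,-0.01,-0.58,0.23,1],[-0.26,0.14,-0.24,-0.09,-0.59,0.24,1],[-0.28,0.19,-0.26,-0.16,-0.59,0.26,1],[-0.29,0.25,-0.28,-0.23,-0.59,0.27,1],[-0.31,0.3,-0.3,-0.31,-0.57,0.29,1],[-0.31,0.36,-0.31,-0.38,-0.56,0.31,1],[-0.32,0.41,-0.32,-0.44,-0.53,0.33,1],[-0.31,0.47,-0.33,-0.51,-0.5,0.36,1],[-0.31,0.53,-0.34,-0.56,-0.46,0.38,1],[-0.3,0.59,-0.34,-0.62,-0.42,0.41,1],[-0.28,0.64,-0.34,-0.67,-0.38,0.43,1],[-0.26,0.7,-0.34,-0.71,-0.33,0.46,1],[-0.24,0.75,-0.33,-0.75,-0.28,0.49,1],[-0.21,0.8,-0.33,-0.79,-0.23,0.51,1],[-0.17,0.84,-0.31,-0.81,-0.17,0.54,1],[-0.13,0.89,-0.3,-0.84,-0.12,0.57,1],[-0.09,0.93,-0.28,-0.86,-0.06,0.59,1],[-0.04,0.96,-0.26,-0.87,-0.01,0.61,1],[0.01,0.99,-0.24,-0.88,0.05,0.64,1]]'
python3 -m jog '[[0,0,0,0,0,0,1],[0,0,0,0,0,0,1],[0,0,0,0,0,0,1]]'
python3 - <<'E'
from p import *
p,M=cur(); o=ctrl.get_obs(); print(o['qpos'].round(3))
# finger on world +y side; green was pressed with the finger at (450,-171.4); blue 54 mm on
K=down(-.02); w=44+6.75; t=np.array([504,-172.2,0])+K[:,1]*w
plan(p,M,[t[0],t[1],120],K); print(t)
E
```

```text
t: 35.75
ee_pos: [469.0, -39.4, 278.5]
orientation: [3.139, -0.122, -0.001]
ft_force: [-0.1, -0.1, -0.1]
width: 88.1
grasp_force: 0.0
t: 36.05
ee_pos: [469.2, -38.1, 278.6]
orientation: [-3.136, 0.118, -0.001]
ft_force: [0.4, -0.5, -1.5]
width: 87.8
grasp_force: 0.0
[-0.108  0.123  1.903  0.004  1.115  1.536]
6 x [0.181, 0.763, 0.66, -0.005, -0.001, -0.088]
[ 502.98506767 -222.93985034    0.        ]
```

```bash
python3 -m jog '[[0.181,0.763,0.3,-0.005,0,-0.088,1],[0.181,0.763,0.6,-0.005,0,-0.088,1],[0.181,0.763,0.7,-0.005,0,-0.088,1],[0.181,0.763,0.8,-0.005,0,-0.088,1],[0.181,0.763,0.9,-0.005,0,-0.088,1],[0.181,0.763,0.66,-0.005,0,-0.088,1],[0,0,0.5,0,0,0,1],[0,0,0,0,0,0,1],[0,0,0,0,0,0,1],[0,0,0,0,0,0,1]]'
python3 - <<'E'
from p import *
p,M=cur(); o=ctrl.get_obs(); f=p-M[:,1]*(o['width']/2+6.75); print('finger',f.round(1))
plan(p,M,p+[504-f[0],-172.2-f[1],71-f[2]],down(-.03))
E
```

```text
t: 37.05
ee_pos: [504.3, -224.2, 102.4]
orientation: [3.139, -0.033, 0.006]
ft_force: [-0.5, 0.1, -0.6]
width: 87.6
grasp_force: 0.0
finger [ 505.3 -173.7  102.2]
1 x [-0.036, -0.038, 0.78, 0.026, -0.035, 0.088]
```

```bash
python3 -m jog '[[-0.036,-0.038,0.4,0,0,0,1],[0,0,0.38,0,0,0,1],[0,0,0,0,0,0,1],[0,0,0,0,0,0,1],[0,0,0.1,0,0,0,1],[0,0,0.1,0,0,0,1],[0,0,0.05,0,0,0,1],[0,0,0,0,0,0,1],[0,0,0,0,0,0,1]]'
```

```text
t: 37.95
ee_pos: [503.4, -223.7, 61.3]
orientation: [3.138, -0.035, 0.007]
ft_force: [-0.4, 1.5, 10.1]
width: 87.4
grasp_force: 5.2
```

```bash
F='ee_pos|ft_force'
python3 -m jog '[[0,0,0.05,0,0,0,1],[0,0,0,0,0,0,1],[0,0,0,0,0,0,1]]'|egrep "$F"
```

```text
ee_pos: [503.6, -223.8, 60.9]
ft_force: [-3.6, 2.8, 27.7]
```

Blue is bottomed out with the same profile as green. I'll lift off, clear away and check the scene.

```bash
python3 -m jog '[[0,0,-0.2,0,0,0,1],[0,0,-0.4,0,0,0,1],[0,0,-0.8,0,0,0,1],[0,0,-0.8,0,0,0,1],[0,0,-0.6,0,0,0,1],[0,0,0,0,0,0,1],[0,0,0,0,0,0,1],[0,0,0,0,0,0,1],[0,0,0,0,0,0,1]]'
python3 - <<'E'
from p import *
for n in('scene','top'):
    im=optics.get_image(n); b=np.load(f'r_{n}.npy'); i0=np.load('im0.npz')[n]
    s=np.s_[220:304,300:412] if n=='scene' else np.s_[145:190,110:210]
    print(n,'rack change since release',np.abs(im[s].astype(int)-b[s]).mean().round(2))
    for t in('moulding','finished','knife','tape','bottle'):
        for d in optics.masks_of(t,n)[:2]: print(t,round(d['conf'],2),np.round(d['extent'],1))
E
```

```text
t: 39.15
ee_pos: [501.2, -222.8, 168.7]
orientation: [3.14, -0.035, -0.0]
ft_force: [0.4, 1.0, -0.0]
width: 87.8
grasp_force: 0.0
scene rack change since release 6.65
moulding 0.8 [106.2 224.   44.5  50.4]
moulding 0.69 [317.9 176.6  46.2  41.6]
finished 0.68 [357.6 273.4  67.   25.2]
knife 0.48 [299.4 232.3  18.8  40.4]
knife 0.36 [356.2 256.5  68.3  28.8]
tape 0.62 [226.6 258.9  38.5  38.1]
tape 0.25 [357.1 257.1  69.9  25.2]
bottle 0.61 [181.8 228.2  21.9  33.3]
top rack change since release 4.48
moulding 0.83 [363.1 120.3  43.7  41. ]
moulding 0.82 [216.2 250.8  31.2  52.4]
finished 0.57 [155.2 164.6  57.   27.2]
knife 0.7 [266.1 188.2  71.2  51.6]
knife 0.68 [214.2 190.2   4.2  38.5]
tape 0.75 [256.2 139.8  28.4  27.5]
bottle 0.61 [299.1 138.4  17.1  20.1]
```

```bash
python3 -c "
from workcell import ctrl
print(ctrl.close_job())"
```

```text
the job is handed in; nothing more can be done
None
```

The job is done and handed in at about 39 s: the moulding was checked in the nest with a full green press, racked in the front place against the front hoop, and counted with a full blue press; green was pressed twice with the part in the nest (about 62 N on the fingertips the first time), red was never pressed, and the other things show no movement in the final pictures.

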